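# Pull the spent desiccant cartridge and lay it in the regeneration rack

### The arm

A 6-joint arm with a two-finger parallel gripper is mounted at the origin on the work surface. World frame = base frame: x ahead of the robot, y to its left, z up, the work surface at z = 0. Lengths are in m, angles in rad, forces in N, time in s.
With the tool pointing down it reaches from about 0.375 to 0.9 m from the base axis. Payload 3.1 kg.
Tool frame: the origin (TCP) lies where the fingers leave the gripper's body, on its centre line; the fingertips stand 73 mm ahead of it and the grasp point (between the pads) lies 54 mm ahead of it; z points along the fingers, y is the line along which they close (so a half turn about z gives the same grasp; the last joint's range is limited). The gripper opens to 85 mm and grips with 20 to 120 N. Pads are 22 mm wide; open, the fingers measure 114 mm over their backs; the gripper's body (76 mm by 85 mm) begins 54 mm behind the grasp point. The pads swing forward as they close: fully open they stand 13 mm farther back than shut.
Start: joints at [1.081, 0.527, 1.433, -0, 1.181, -0.178], TCP at [0.192, 0.595, 0.304] pointing down, gripper open.
Joint ranges: [-3.08, 3.08], [-0.75, 2.2], [0.22, 2.44], [-1.43, 4.57], [0, 2.65], [-2.85, 2.85]. Speed limits (rad/s): [2.79, 2.79, 3.14, 3.14, 3.14, 3.14].

### API

Orientations are given as a unit quaternion [x, y, z, w].
In Python, from station import manip gives the robot as it stands.
- The arm moves only by the shell command python3 -m crank 'ROWS' [FORCE]. ROWS is JSON, a list of rows, each an object with "dp": the shift along the tool's x, y, z normalised to -1 to 1, where 1 is 50 cm, a list of three; "delta_rot": the turn, a rotation vector about the tool's x, y, z normalised to -1 to 1, where 1 is 2 pi rad, a list of three; "fingers": the opening, from -1 (shut) to 1 (fully open). A call has 1 to 12 rows; each row shifts and turns the commanded pose from where the row before left it, along the tool's axes as they then stand; what a row does not reach is not made up. A row lasts 1/12 s, in which the tool goes at most 41.7 mm and 7.16 degrees, less where a joint would pass 70% of its speed; a pose out of reach is approached as far as the arm can. A call with a number of a shift or a turn outside -1 to 1 is refused whole. A call with a gripper value outside its range is refused whole. The fingers move at their own pace and stop on an object; FORCE is the grip in N (left out, the last holds). Time passes only in rows, so rows that do not move let the fingers close. It gives the time, the measured TCP pose, the force, the opening and the grip force at its end, in the units of the state.
- manip.sense(): the state, without advancing time (a new reading comes with each control period).
- manip.snapshot(name): name is "side" or "top"; returns (picture, depth): 384x512x3 uint8, red, green, blue; 384x512 float32, m along the optical axis (not along the pixel's ray), 0 where there is no reading.
- manip.camera_model(name): a dict with "fx", "fy", "cx", "cy" (pixels), "origin" and "attitude" of the camera in the world. Camera axes: x right, y up, looking along -z (the intrinsics and any distortion apply to the point x, -y, -z); pixel columns grow to the right and rows downward; lengths in m; the calibration is good to about 2 mm. A picture is of the moment at which its call begins. camera_model takes no time and is no camera call.
- manip.sign_off(): hands the job in; it is judged then, once.
The state is a dict: "t": time; "q": joint angles; "qd": joint speeds; "tau": joint torques, N m; "tcp_pos": TCP position; "tool_rot": TCP orientation; "force": force on the tool from outside, world axes, zero at the start; "ft_torque": the same for the moment, N m; "finger_gap": opening from 0.0 (shut) to 1.0 (fully open); "gripper_force": force on a finger pad.
Only numpy, scipy, OpenCV 4.12 (cv2) and the standard library are available. Lean on these libraries where they do the work, as an engineer would, in place of code of your own. Each camera call takes 0.05 s, during which the arm holds its last target. There are 200 camera calls.

### The job

Take the spent orange cartridge out of the bench dryer: press its blue cap down against the spring, turn it anticlockwise (seen from above) while it is pressed until it meets its stop, then lift it out. Stand it upright on the black mat and let go, then take it again by its orange body and lay it gently on its side in the sloping steel rack, foot against the stop at the low end and cap at the high end, and let go. Do not let it fall over or drop it, and leave the other things where they are.

Things in the scene. Friction and masses are not known exactly. Their poses are not given: they have to be found in the camera images.
- cartridge: the cartridge, about 220 g, 100 mm tall; origin at the centre of its foot, z from foot to cap. Round orange body 34 dia, steel foot, up to z = 79. Two steel lugs stick out along its +x and -x to 23.5 from the axis, at z = 60 to 65. Blue cap on top. It starts upright, locked in the dryer with the dryer's heading, foot 22 above the bench
- cap_bar (a point): centre of the top of the blue cap's grip bar, 100 mm above the foot. The bar is 12 thick (along the cartridge's x), 40 long (along its y), 17 high, and stands on the cap's round flange, 44 dia and 4 thick (z = 79 to 83)
- body_grip (a point): point on the cartridge's axis 38 above its foot: where to take the standing cartridge from the side. With the gripper tilted about 45 degrees from straight down, coming square to the grip bar (along the cartridge's x, closing along its y), the gripper clears cap and lugs. Taken so, it can be turned onto its side about the fingers' closing line
- cartridge_neck (a point): point on the cartridge's axis, 72 mm above its foot (between lugs and flange)
- dryer: white bench dryer, box 128 x 128, 87 tall, fixed to the bench; origin under its centre. The cartridge stands in the round socket at its centre, pushed up by a spring under its foot and held by its lugs; when locked, the cap's flange is 8 mm above the steel collar
- socket (a point): centre of the steel collar's top (38 dia opening), 93 above the bench; z up. Push the cap down over 5 mm (about 11 N; at 8 mm, 13 N, it lands on the collar), keep it down and turn it anticlockwise seen from above to a firm stop 45 to 80 degrees on, unseen and different each time: feel for it. Only there can it be lifted; the spring raises it 8 mm, straight up 75 mm more frees it
- mat: black rubber mat, 100 x 100, 4 thick, fixed; origin at the centre of its underside: for standing the cartridge on. Clear bench around it
- rack: steel rack on a 120 x 66 x 6 base, fixed; origin under the base's centre. Two V saddles hold the lying cartridge, axis in the rack's xz plane, rising 25 degrees towards the rack's +x; an end plate at the low (-x) end stops the foot. The saddles are at 4 to 12 and 69 to 75 along the axis from the foot; between them the fingers have room, the axis being about 60 above the bench
- rack_foot (a point): where the centre of the cartridge's foot must lie: at rack x = -42, y = 0, z = 45
- rack_neck (a point): where the cartridge's neck point must lie, 72 mm up the slope from rack_foot
- bottle_a: round clear reagent bottle with blue cap, 72 dia x 140 tall; origin under its centre; bystander
- bottle_b: small reagent bottle with blue cap, 58 dia x 110 tall; origin under its centre; bystander
- tip_box: blue and white pipette-tip box, 85 x 120 x 65 tall; origin under its centre; bystander
- tube_rack: green tube rack, 60 x 140 x 55 tall with its tubes; origin under its centre; bystander
- petri: flat round petri dish, 90 dia x 16 tall; origin under its centre; bystander
- timer: yellow lab timer, 55 x 70 x 16 tall; origin under its centre; bystander
Not all that is in view belongs to the job. Of the things that look like the cartridge, the smallest one is meant.

How it is judged:
By the outcome, as a careful person would: the job done as asked, in the order asked, and still so for the second after the job is handed in, with the robot touching nothing.
It also fails if it takes over 62 s, if anything falls off the work surface, if the arm or the gripper's body presses on something with over 40 N, if the wrist force passes 120 N, or if a joint passes its speed limit or range.

## Working session

There is one attempt and no reset: what is moved stays moved. The work goes in short steps, Python scripts to look and compute and a shell command to move; the robot and the scene stay as the last step left them, time stands still between calls to the robot, and variables do not carry over. Pictures are saved under pics/ and viewed, at most 10 in all, crops included, and the job is handed in when it is done.

```bash
mkdir -p pics; ls; cat > h.py <<'E'
import numpy as np, cv2
from scipy.spatial.transform import Rotation as R
from station import manip
def cam(n):
    m=manip.camera_model(n); a=np.array(m['attitude'],float)
    Rm=R.from_quat(a).as_matrix() if a.size==4 else a.reshape(3,3)
    return m,Rm,np.array(m['origin'],float)
def ray(n,u,v):
    m,Rm,o=cam(n); d=np.array([(u-m['cx'])/m['fx'],-(v-m['cy'])/m['fy'],-1.])
    return o,Rm@d
def onz(n,u,v,z):
    o,d=ray(n,u,v); return o+d*(z-o[2])/d[2]
def pts(n,dep):
    m,Rm,o=cam(n); v,u=np.mgrid[:dep.shape[0],:dep.shape[1]]
    d=np.stack([(u-m['cx'])/m['fx']*dep,-(v-m['cy'])/m['fy']*dep,-dep],-1)
    return d@Rm.T+o
def proj(n,p):
    m,Rm,o=cam(n); c=Rm.T@(np.array(p)-o); return m['cx']+m['fx']*c[0]/-c[2], m['cy']-m['fy']*c[1]/-c[2]
def snap(n,f=None):
    im,d=manip.snapshot(n)
    if f: cv2.imwrite('pics/'+f,im[:,:,::-1])
    return im,d
E
python3 - <<'E'
from h import *
for n in('side','top'):
    print(manip.camera_model(n)); im,d=snap(n,n+'0.png'); np.savez(n+'0.npz',im=im,d=d)
print(manip.sense())
a=np.hstack([cv2.imread('pics/side0.png')]);
E
```

```text
pics
{'fx': 397.49480733494033, 'fy': 397.49480733494033, 'cx': 256.16385099840966, 'cy': 188.4256084660425, 'origin': array([ 0.07174357, -0.43426153,  0.8846675 ]), 'attitude': array([ 0.3116509 , -0.13056028, -0.3472831 ,  0.87476979])}
{'fx': 404.13692330053317, 'fy': 404.13692330053317, 'cx': 260.70526075045916, 'cy': 189.99792008509763, 'origin': array([0.39374635, 0.03483973, 1.18955928]), 'attitude': array([ 0.03408885, -0.03283641, -0.7011405 ,  0.71145044])}
{'t': 0.1, 'q': array([ 1.08046557e+00,  5.28360036e-01,  1.43375898e+00,  1.78349344e-05,
        1.18141275e+00, -1.78465441e-01]), 'qd': array([ 0.00303112, -0.00221242, -0.0023457 , -0.00138974, -0.00083294,
        0.00145266]), 'tau': array([-1.54932700e-04, -4.43304849e+01, -1.78585678e+01, -2.57033898e-04,
        3.90779518e-03,  9.71992279e-06]), 'tcp_pos': array([0.19148093, 0.59442191, 0.30304426]), 'tool_rot': array([ 1.55304787e-01,  9.87866126e-01, -9.13143320e-04, -3.25998603e-04]), 'force': array([-0.2053292 ,  0.40602833,  0.17334407]), 'ft_torque': array([-0.01298964,  0.03532066,  0.02033647]), 'gripper_force': 0.0, 'finger_gap': 1.0022421437261593}
```

View pics/top0.png

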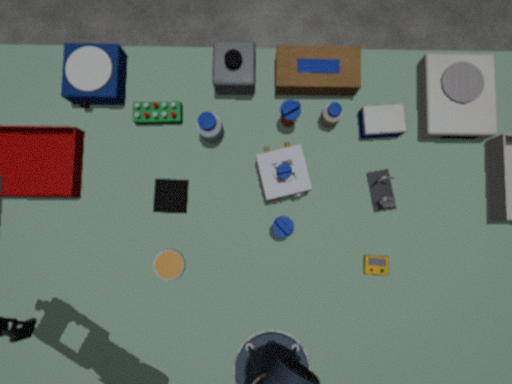

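View pics/side0.png

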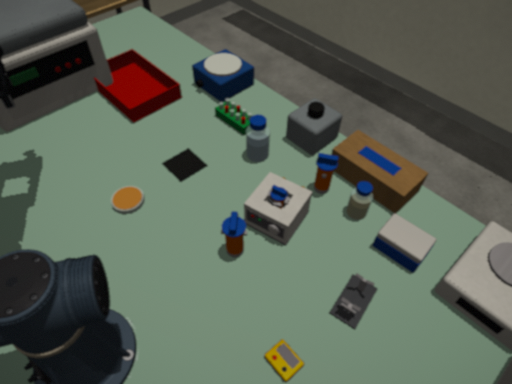

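The top view shows cartridge-like things at (284,171) in the dryer, (290,110) and (283,227); in the side view they are at (279,195), (326,170) and (234,232). The one in the dryer is the smallest and stands locked in the dryer, so it fits. The mat is at top (171,195) and the rack at (381,190). I'll confirm with a crop and measure.

```bash
python3 - <<'E'
from h import *
a=cv2.imread('pics/top0.png'); s=cv2.imread('pics/side0.png')
f=lambda im,x,y,w,h,k:cv2.resize(im[y:y+h,x:x+w],None,fx=k,fy=k,interpolation=cv2.INTER_CUBIC)
o=np.zeros((600,800,3),np.uint8)
o[:600,:400]=f(a,245,90,80,120,5)
o[:300,400:]=f(s,220,150,130,97,3.077)[:300,:400] if 0 else cv2.resize(s[150:255,220:360],(400,300),interpolation=cv2.INTER_CUBIC)
o[300:,400:600]=cv2.resize(a[160:220,360:400],(200,300),interpolation=cv2.INTER_CUBIC)
o[300:,600:]=cv2.resize(s[270:330,325:380],(200,300)[:2],interpolation=cv2.INTER_CUBIC)
cv2.imwrite('pics/crop1.png',o)
for n in('top','side'):
    z=np.load(n+'0.npz'); im,d=z['im'],z['d']; hsv=cv2.cvtColor(im,cv2.COLOR_RGB2HSV); P=pts(n,d)
    def comps(name,m,amin=30):
        k,l,st,c=cv2.connectedComponentsWithStats(m.astype(np.uint8))
        for i in range(1,k):
            if st[i,4]>=amin:
                q=P[l==i]; q=q[np.isfinite(q).all(1)]
                print(n,name,c[i].round(1),st[i,4],'med',np.median(q,0).round(3),'zmax',np.percentile(q[:,2],97).round(3), 'ang',round(cv2.minAreaRect(np.argwhere(l==i)[:,::-1].astype(np.float32))[2],1))
    H,S,V=hsv[...,0],hsv[...,1],hsv[...,2]
    comps('blue',(H>100)&(H<125)&(S>140)&(V>90))
    comps('black',(V<30)&(P[...,2]<0.02),200)
    # dryer top
    b=(abs(P[...,2]-0.087)<0.006)&(S<60)&(V>120)
    comps('white87',b,300)
    x=(P[...,0]>.35)&(P[...,2]>.012)
    w=P[...,1]; comps('rackish',x&(V<120)&(S<70)&(P[...,2]<.11)&(P[...,2]>.015),100)
E
```

```text
top blue [70.  49.4] 142 med [0.899 0.591 0.081] zmax 0.084 ang 43.6
top blue [97.4 76.5] 725 med [0.791 0.479 0.08 ] zmax 0.085 ang 90.0
top blue [318.1  65.5] 489 med [ 0.856 -0.12   0.081] zmax 0.085 ang 90.0
top blue [290.2 109.3] 266 med [ 0.715 -0.039  0.113] zmax 0.136 ang 90.0
top blue [334.2 108.9] 128 med [ 0.722 -0.16   0.11 ] zmax 0.114 ang 45.0
top blue [206.5 120.5] 218 med [0.676 0.185 0.14 ] zmax 0.145 ang 90.0
top blue [283.7 170.8] 160 med [ 0.549 -0.024  0.108] zmax 0.125 ang 59.0
top blue [282.7 226.7] 323 med [ 0.398 -0.022  0.113] zmax 0.136 ang 45.0
top black [170.7 195.6] 764 med [0.485 0.302 0.005] zmax 0.009 ang 2.3
top white87 [88.  67.8] 1602 med [0.837 0.529 0.088] zmax 0.092 ang 45.0
top white87 [283.2 171.1] 1766 med [ 0.551 -0.023  0.088] zmax 0.092 ang 76.4
top rackish [233.5  67.4] 1879 med [0.835 0.119 0.099] zmax 0.104 ang 2.1
top rackish [433.9 108.2] 907 med [ 0.732 -0.431  0.047] zmax 0.067 ang 49.2
top rackish [318.7  65.5] 113 med [ 0.857 -0.123  0.08 ] zmax 0.084 ang 90.0
top rackish [451.  93.] 132 med [ 0.775 -0.489  0.076] zmax 0.081 ang 4
[... 1571 characters left out ...]
ide rackish [277.1 200.1] 153 med [ 0.536 -0.034  0.091] zmax 0.098 ang 31.0
side rackish [359.2 204.2] 458 med [ 0.707 -0.172  0.06 ] zmax 0.093 ang 18.4
side rackish [276.2 221.1] 961 med [ 0.497 -0.072  0.057] zmax 0.084 ang 80.0
side rackish [403.1 249.4] 256 med [ 0.674 -0.328  0.055] zmax 0.064 ang 41.1
side rackish [502.2 265.3] 479 med [ 0.788 -0.504  0.077] zmax 0.08 ang 90.0
side rackish [363.3 282. ] 109 med [ 0.543 -0.31   0.049] zmax 0.069 ang 31.0
side rackish [475.3 310.5] 1147 med [ 0.67  -0.52   0.046] zmax 0.066 ang 38.1
side rackish [350.1 305.4] 112 med [ 0.482 -0.324  0.04 ] zmax 0.052 ang 32.0
side rackish [507.3 376.3] 134 med [ 0.588 -0.631  0.038] zmax 0.076 ang 90.0
```

View pics/crop1.png

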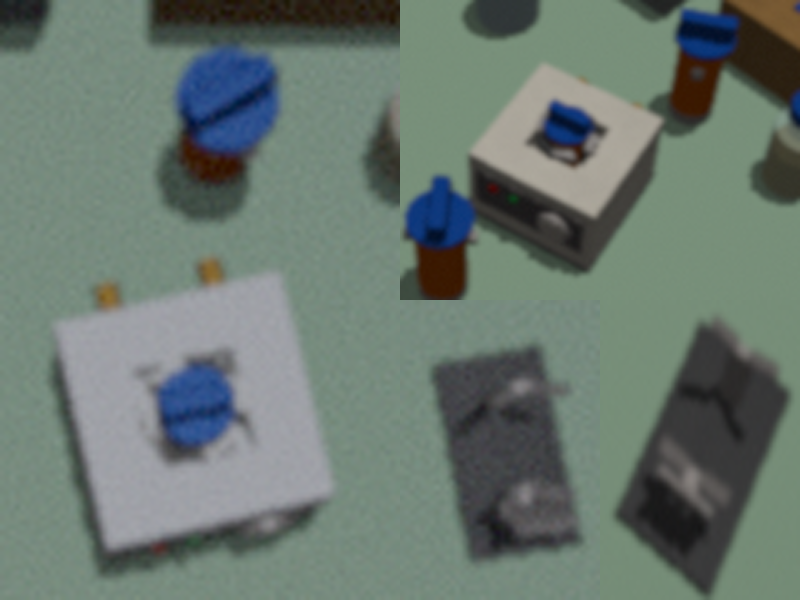

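The smallest of the three is the dryer one: crop (195,405), i.e. top (284,171). The rack's high saddle is at its far end, crop (510,390), and the stop at the near end. Next I measure headings and centres.

```bash
cat >> h.py <<'E'
def rect(n,mask,z):
    c=max(cv2.findContours(mask.astype(np.uint8),cv2.RETR_EXTERNAL,cv2.CHAIN_APPROX_NONE)[0],key=cv2.contourArea)[:,0]
    w=np.array([onz(n,u,v,z)[:2] for u,v in c],np.float32)
    return cv2.minAreaRect(w)
def plan(pos,rot=None):
    """tool-frame shift (units of .5m) and rotvec (units of 2pi) from measured TCP to target TCP"""
    s=manip.sense(); q=R.from_quat(s['tool_rot']); dp=q.inv().apply(np.array(pos)-s['tcp_pos'])/.5
    rv=(q.inv()*rot).as_rotvec()/(2*np.pi) if rot is not None else np.zeros(3)
    print('t',s['t'],'tcp',s['tcp_pos'].round(4),'q',s['q'].round(2)); print('dp',dp.round(4),'rows',(np.linalg.norm(dp)/.0833).round(1),'rot',rv.round(4),'rows',(np.linalg.norm(rv)/.0198).round(1))
E
python3 - <<'E'
from h import *
for n in('top','side'):
    z=np.load(n+'0.npz'); im,d=z['im'],z['d']; hsv=cv2.cvtColor(im,cv2.COLOR_RGB2HSV); P=pts(n,d)
    H,S,V=[hsv[...,i].astype(int) for i in range(3)]
    near=lambda x,y,r:np.hypot(P[...,0]-x,P[...,1]-y)<r
    cl=lambda m:cv2.morphologyEx(m.astype(np.uint8),cv2.MORPH_CLOSE,np.ones((5,5)))
    pr=lambda nm,r:print(n,nm,np.round(r[0],4),np.round(r[1],3),round(r[2],1))
    pr('dryer',rect(n,cl((abs(P[...,2]-.087)<.012)&(S<70)&(V>100)&near(.55,-.025,.12)),.087))
    pr('mat',rect(n,cl((V<45)&(P[...,2]<.02)&near(.485,.302,.09)),.004))
    pr('rackbase',rect(n,cl((S<60)&(V<130)&(P[...,2]<.015)&near(.51,-.32,.11)),.006))
    b=(H>100)&(H<125)&(S>130)&(V>60)&near(.55,-.025,.06)
    pr('cap@105',rect(n,cl(b),.105)); q=P[b&(P[...,2]>.113)]
    print(n,'bar pts',len(q),q.mean(0).round(4),np.round(cv2.minAreaRect(q[:,:2].astype(np.float32)),3) if 0 else cv2.minAreaRect(q[:,:2].astype(np.float32)))
    q=P[near(.51,-.32,.075)&(P[...,2]>.02)]; 
    hi=q[q[:,2]>.05]; print('rack hi',hi.mean(0).round(3),'mid',q[(q[:,2]<.05)].mean(0).round(3))
E
```

```text
top dryer [ 0.5507 -0.0236] [0.131 0.128] 14.2
top mat [0.4859 0.3028] [0.093 0.092] 88.5
top rackbase [ 0.5113 -0.3196] [0.125 0.082] 10.7
top cap@105 [ 0.5497 -0.0239] [0.038 0.038] 26.9
top bar pts 63 [ 0.5514 -0.0225  0.122 ] ((0.5518333315849304, -0.02234816551208496), (0.012498809024691582, 0.03591834381222725), 14.051347732543945)
rack hi [ 0.516 -0.316  0.06 ] mid [ 0.481 -0.322  0.037]
side dryer [ 0.5522 -0.0251] [0.13  0.129] 14.2
side mat [0.4863 0.3009] [0.091 0.092] 88.0
side rackbase [ 0.5147 -0.3156] [0.134 0.07 ] 11.2
side cap@105 [ 0.5502 -0.0255] [0.04  0.041] 23.2
side bar pts 59 [ 0.5517 -0.0275  0.1204] ((0.5526519417762756, -0.026682905852794647), (0.011438135989010334, 0.03580643609166145), 17.274826049804688)
rack hi [ 0.525 -0.313  0.059] mid [ 0.502 -0.319  0.036]
```

```bash
cat >> h.py <<'E'
def down(yaw_y):
    a=np.radians(yaw_y); c,s=np.cos(a),np.sin(a)
    return R.from_matrix(np.array([[-s,c,0],[c,s,0],[0,0,-1.]]))
E
python3 -c "
from h import *
plan([.551,-.0245,.25],down(14.2))"; python3 -m crank 2>&1 | tail -3
```

```text
t 0.1 tcp [0.1915 0.5944 0.303 ] q [ 1.08  0.53  1.43  0.    1.18 -0.18]
dp [-1.0642 -0.9573  0.1075] rows 17.2 rot [-3.000e-04  1.000e-04  1.609e-01] rows 8.1
invalid input
```

```bash
python3 -m crank '[{"dp":[-0.04,-0.036,0],"delta_rot":[0,0,0],"fingers":-0.06},{"dp":[-0.06,-0.054,0],"delta_rot":[0,0,0],"fingers":-0.06},{"dp":[-0.06,-0.054,0],"delta_rot":[0,0,0],"fingers":-0.06},{"dp":[-0.06,-0.054,0],"delta_rot":[0,0,0],"fingers":-0.06},{"dp":[-0.06,-0.054,0],"delta_rot":[0,0,0],"fingers":-0.06},{"dp":[-0.06,-0.054,0],"delta_rot":[0,0,0],"fingers":-0.06},{"dp":[-0.06,-0.054,0],"delta_rot":[0,0,0],"fingers":-0.06},{"dp":[-0.06,-0.054,0],"delta_rot":[0,0,0],"fingers":-0.06},{"dp":[-0.06,-0.054,0],"delta_rot":[0,0,0],"fingers":-0.06},{"dp":[-0.06,-0.054,0],"delta_rot":[0,0,0],"fingers":-0.06},{"dp":[-0.06,-0.054,0],"delta_rot":[0,0,0],"fingers":-0.06},{"dp":[-0.06,-0.054,0],"delta_rot":[0,0,0],"fingers":-0.06}]' 40; python3 -c "
from h import *
plan([.551,-.0245,.25],down(14.2))"
```

```text
t: 1.1
tcp_pos: [0.4286, 0.1858, 0.3038]
tool_rot: [0.155, 0.988, -0.0, -0.0]
force: [1.9, 0.4, 0.6]
finger_gap: 0.468
gripper_force: 0.0
t 1.1 tcp [0.4286 0.1858 0.3038] q [ 0.17  0.32  1.82  0.    1.01 -1.09]
dp [-0.3622 -0.3252  0.1075] rows 6.0 rot [-1.000e-04 -1.000e-04  1.609e-01] rows 8.1
```

```bash
python3 -m crank '[{"dp":[-0.06,-0.054,0.01],"delta_rot":[0,0,0],"fingers":-0.06},{"dp":[-0.06,-0.054,0.01],"delta_rot":[0,0,0],"fingers":-0.06},{"dp":[-0.06,-0.054,0.01],"delta_rot":[0,0,0],"fingers":-0.06},{"dp":[-0.06,-0.054,0.01],"delta_rot":[0,0,0],"fingers":-0.06},{"dp":[-0.06,-0.054,0.01],"delta_rot":[0,0,0],"fingers":-0.06},{"dp":[-0.06,-0.054,0.01],"delta_rot":[0,0,0],"fingers":-0.06},{"dp":[0,0,0],"delta_rot":[0,0,0.0198],"fingers":-0.06},{"dp":[0,0,0],"delta_rot":[0,0,0.0198],"fingers":-0.06},{"dp":[0,0,0],"delta_rot":[0,0,0.0198],"fingers":-0.06},{"dp":[0,0,0],"delta_rot":[0,0,0.0198],"fingers":-0.06},{"dp":[0,0,0],"delta_rot":[0,0,0.0198],"fingers":-0.06},{"dp":[0,0,0],"delta_rot":[0,0,0.0198],"fingers":-0.06}]' ; python3 -c "
from h import *
plan([.551,-.0245,.25],down(14.2))
im,d=snap('side','side1.png'); cv2.imwrite('pics/c2.png',cv2.resize(cv2.imread('pics/side1.png')[80:270,180:380],None,fx=3,fy=3))"
```

```text
t: 2.1
tcp_pos: [0.5495, -0.0218, 0.2734]
tool_rot: [0.508, 0.862, -0.0, -0.001]
force: [0.8, 0.7, -0.2]
finger_gap: 0.469
gripper_force: 0.0
t 2.1 tcp [ 0.5495 -0.0218  0.2734] q [-0.24  0.47  1.65  0.    1.02 -0.75]
dp [-0.0062  0.      0.0468] rows 0.6 rot [-0.0002 -0.0001  0.0411] rows 2.1
```

View pics/c2.png

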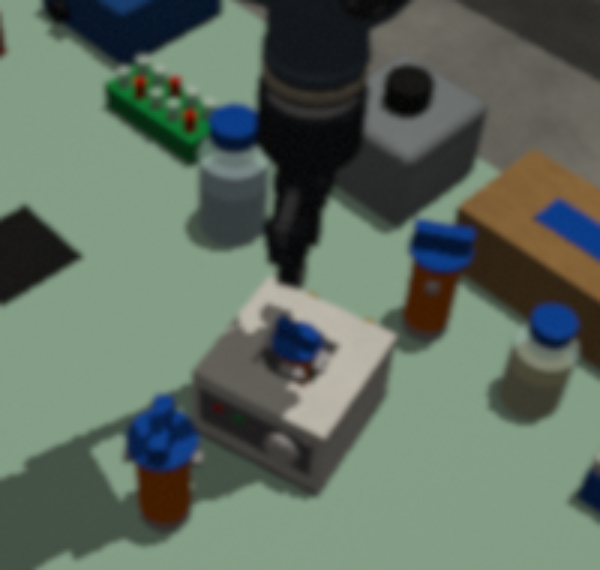

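```bash
python3 -m crank '[{"dp":[0,0,0],"delta_rot":[0,0,0.0137],"fingers":-0.06},{"dp":[0,0,0],"delta_rot":[0,0,0.0137],"fingers":-0.06},{"dp":[0,0,0],"delta_rot":[0,0,0.0137],"fingers":-0.06},{"dp":[-0.006,0,0.05],"delta_rot":[0,0,0],"fingers":-0.06},{"dp":[0,0.001,0.06],"delta_rot":[0,0,0],"fingers":-0.06},{"dp":[0,0,0.05],"delta_rot":[0,0,0],"fingers":-0.06},{"dp":[0,0,0.021],"delta_rot":[0,0,0],"fingers":-0.06},{"dp":[0,0,0],"delta_rot":[0,0,0],"fingers":-1},{"dp":[0,0,0],"delta_rot":[0,0,0],"fingers":-1},{"dp":[0,0,0],"delta_rot":[0,0,0],"fingers":-1},{"dp":[0,0,0],"delta_rot":[0,0,0],"fingers":-1},{"dp":[0,0,0],"delta_rot":[0,0,0],"fingers":-1}]' 50
```

```text
t: 3.15
tcp_pos: [0.5533, -0.0245, 0.1843]
tool_rot: [0.612, 0.791, 0.002, 0.003]
force: [5.8, -0.1, -10.4]
finger_gap: 0.12
gripper_force: 52.0
```

```bash
python3 -m crank '[{"dp":[0,0,0],"delta_rot":[0,0,0],"fingers":-1},{"dp":[0,0,0.007],"delta_rot":[0,0,0],"fingers":-1},{"dp":[0,0,0.007],"delta_rot":[0,0,0],"fingers":-1},{"dp":[0,0,0],"delta_rot":[0,0,0],"fingers":-1}]' 70
```

```text
t: 3.48
tcp_pos: [0.5527, -0.0247, 0.179]
tool_rot: [0.612, 0.791, 0.001, 0.002]
force: [0.1, 2.5, 11.5]
finger_gap: 0.112
gripper_force: 74.8
```

```bash
python3 -m crank '[{"dp":[0,0,0.004],"delta_rot":[0,0,0],"fingers":-1},{"dp":[0,0,0],"delta_rot":[0,0,-0.01],"fingers":-1},{"dp":[0,0,0],"delta_rot":[0,0,-0.015],"fingers":-1},{"dp":[0,0,0],"delta_rot":[0,0,-0.015],"fingers":-1},{"dp":[0,0,0],"delta_rot":[0,0,-0.015],"fingers":-1},{"dp":[0,0,0],"delta_rot":[0,0,-0.015],"fingers":-1},{"dp":[0,0,0],"delta_rot":[0,0,-0.015],"fingers":-1},{"dp":[0,0,0],"delta_rot":[0,0,-0.015],"fingers":-1},{"dp":[0,0,0],"delta_rot":[0,0,-0.015],"fingers":-1},{"dp":[0,0,0],"delta_rot":[0,0,0],"fingers":-1}]' 70; python3 -c "
from h import *
s=manip.sense();print(s['ft_torque'],s['q'][5]);plan([.551,-.0245,.25],down(14.2))"
```

```text
t: 4.32
tcp_pos: [0.5529, -0.025, 0.178]
tool_rot: [0.291, 0.957, -0.0, 0.003]
force: [1.4, 1.0, 11.7]
finger_gap: 0.109
gripper_force: 74.9
[ 0.17519041 -0.0663757   0.04645519] -1.2274204848685357
t 4.3167 tcp [ 0.5529 -0.025   0.178 ] q [-0.25  0.61  1.73 -0.    0.8  -1.23]
dp [ 0.0028 -0.001  -0.144 ] rows 1.7 rot [0.0007 0.0009 0.1166] rows 5.9
```

```bash
cat > st.py <<'E'
from h import *
s=manip.sense(); y=R.from_quat(s['tool_rot']).as_matrix()[:,1]
print('torque',s['ft_torque'].round(3),'yawY',np.degrees(np.arctan2(y[1],y[0])).round(2),'q',s['q'].round(2))
E
python3 -m crank '[{"dp":[0,0,0],"delta_rot":[0,0,-0.01],"fingers":-1},{"dp":[0,0,0],"delta_rot":[0,0,-0.01],"fingers":-1},{"dp":[0,0,0],"delta_rot":[0,0,-0.01],"fingers":-1},{"dp":[0,0,0],"delta_rot":[0,0,0],"fingers":-1}]'; python3 st.py
```

```text
t: 4.65
tcp_pos: [0.5529, -0.025, 0.178]
tool_rot: [0.2, 0.98, -0.0, 0.003]
force: [0.9, 0.9, 11.8]
finger_gap: 0.112
gripper_force: 74.9
torque [ 0.13  -0.056  0.077] yawY 66.92 q [-0.25  0.61  1.73 -0.    0.8  -1.41]
```

```bash
python3 -m crank '[{"dp":[0,0,0],"delta_rot":[0,0,-0.01],"fingers":-1},{"dp":[0,0,0],"delta_rot":[0,0,-0.01],"fingers":-1},{"dp":[0,0,0],"delta_rot":[0,0,0],"fingers":-1}]'; python3 st.py
```

```text
t: 4.9
tcp_pos: [0.5531, -0.0251, 0.1781]
tool_rot: [0.138, 0.99, -0.0, 0.004]
force: [1.1, 1.2, 12.1]
finger_gap: 0.111
gripper_force: 74.9
torque [ 0.145 -0.058  0.001] yawY 74.1 q [-0.25  0.61  1.72 -0.    0.8  -1.54]
```

```bash
python3 -m crank '[{"dp":[0,0,0],"delta_rot":[0,0,-0.01],"fingers":-1},{"dp":[0,0,0],"delta_rot":[0,0,-0.01],"fingers":-1},{"dp":[0,0,0],"delta_rot":[0,0,0],"fingers":-1}]'; python3 st.py
```

```text
t: 5.15
tcp_pos: [0.5531, -0.0251, 0.1781]
tool_rot: [0.079, 0.997, 0.0, 0.004]
force: [0.4, -0.2, 12.1]
finger_gap: 0.115
gripper_force: 81.7
torque [-0.032 -0.109 -1.383] yawY 80.9 q [-0.25  0.61  1.73  0.    0.8  -1.66]
```

```bash
python3 -m crank '[{"dp":[0,0,0],"delta_rot":[0,0,-0.003],"fingers":-1},{"dp":[0,0,0],"delta_rot":[0,0,0],"fingers":-1}]'; python3 st.py;  python3 -m crank '[{"dp":[0,0,-0.01],"delta_rot":[0,0,0],"fingers":-1},{"dp":[0,0,-0.012],"delta_rot":[0,0,0],"fingers":-1},{"dp":[0,0,-0.01],"delta_rot":[0,0,0],"fingers":-1},{"dp":[0,0,0],"delta_rot":[0,0,0],"fingers":-1}]'; python3 st.py
```

```text
t: 5.32
tcp_pos: [0.553, -0.0251, 0.1781]
tool_rot: [0.071, 0.997, 0.0, 0.004]
force: [-0.3, 0.5, 13.1]
finger_gap: 0.113
gripper_force: 84.5
torque [-0.039  0.004 -1.479] yawY 81.86 q [-0.25  0.61  1.73  0.    0.8  -1.68]
t: 5.65
tcp_pos: [0.5529, -0.0257, 0.191]
tool_rot: [0.07, 0.998, -0.0, 0.002]
force: [2.4, -3.4, 1.8]
finger_gap: 0.114
gripper_force: 75.4
torque [-0.304 -0.455 -0.998] yawY 82.03 q [-0.25  0.59  1.72 -0.    0.83 -1.68]
```

```bash
python3 -m crank '[{"dp":[0,0,-0.02],"delta_rot":[0,0,0.003],"fingers":-1},{"dp":[0,0,-0.03],"delta_rot":[0,0,0],"fingers":-1},{"dp":[0,0,-0.04],"delta_rot":[0,0,0],"fingers":-1},{"dp":[0,0,-0.05],"delta_rot":[0,0,0],"fingers":-1},{"dp":[0,0,-0.05],"delta_rot":[0,0,0],"fingers":-1},{"dp":[0,0,-0.02],"delta_rot":[0,0,0],"fingers":-1},{"dp":[0,0,0],"delta_rot":[0,0,0],"fingers":-1}]'; python3 st.py; python3 -c "
from h import *
im,d=snap('side','side2.png'); cv2.imwrite('pics/c3.png',cv2.resize(cv2.imread('pics/side2.png')[80:270,180:380],None,fx=3,fy=3))"
```

```text
t: 6.23
tcp_pos: [0.5516, -0.0248, 0.2983]
tool_rot: [0.076, 0.997, -0.001, 0.002]
force: [1.2, 0.5, -2.6]
finger_gap: 0.11
gripper_force: 73.2
torque [ 0.014 -0.032 -0.027] yawY 81.23 q [-0.25  0.44  1.63 -0.    1.08 -1.66]
```

View pics/c3.png

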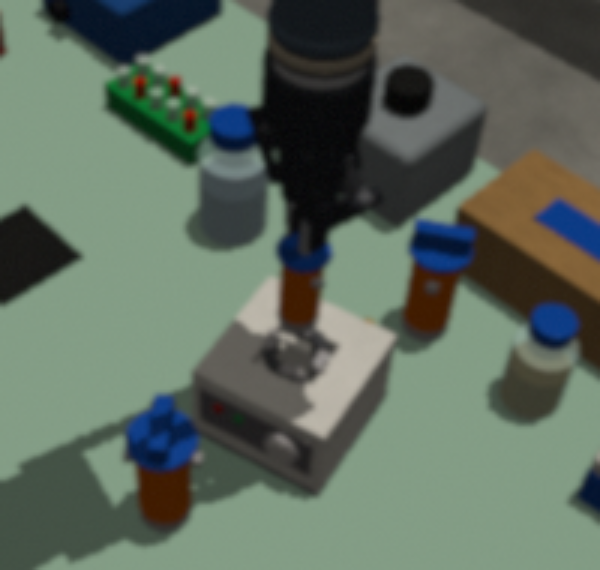

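The cartridge is free of the dryer, hanging upright at crop (300,290). Now to the mat.

```bash
python3 -c "
from h import *
plan([.486,.302,.2983],down(32))"
```

```text
t 6.2833 tcp [ 0.5508 -0.0246  0.2964] q [-0.25  0.44  1.63 -0.    1.07 -1.66]
dp [ 0.2278  0.6257 -0.0046] rows 8.0 rot [-0.      0.0003  0.1367] rows 6.9
```

```bash
python3 -m crank '[{"dp":[0.01,0.0275,0],"delta_rot":[0,0,0],"fingers":-1},{"dp":[0.02,0.055,0],"delta_rot":[0,0,0],"fingers":-1},{"dp":[0.025,0.068,0],"delta_rot":[0,0,0],"fingers":-1},{"dp":[0.025,0.068,0],"delta_rot":[0,0,0],"fingers":-1},{"dp":[0.025,0.068,0],"delta_rot":[0,0,0],"fingers":-1},{"dp":[0.025,0.068,0],"delta_rot":[0,0,0],"fingers":-1},{"dp":[0.025,0.068,0],"delta_rot":[0,0,0],"fingers":-1},{"dp":[0.025,0.068,0],"delta_rot":[0,0,0],"fingers":-1},{"dp":[0.023,0.065,0],"delta_rot":[0,0,0],"fingers":-1},{"dp":[0.017,0.045,0],"delta_rot":[0,0,0],"fingers":-1},{"dp":[0.008,0.0245,0],"delta_rot":[0,0,0],"fingers":-1},{"dp":[0,0,0],"delta_rot":[0,0,0.01],"fingers":-1}]'; python3 -m crank '[{"dp":[0,0,0],"delta_rot":[0,0,0.018],"fingers":-1},{"dp":[0,0,0],"delta_rot":[0,0,0.018],"fingers":-1},{"dp":[0,0,0],"delta_rot":[0,0,0.018],"fingers":-1},{"dp":[0,0,0],"delta_rot":[0,0,0.018],"fingers":-1},{"dp":[0,0,0],"delta_rot":[0,0,0.018],"fingers":-1},{"dp":[0,0,0],"delta_rot":[0,0,0.018],"fingers":-1},{"dp":[0,0,0],"delta_rot":[0,0,0.018],"fingers":-1},{"dp":[0,0,0],"delta_rot":[0,0,0],"fingers":-1}]';  python3 st.py; python3 -c "
from h import *
plan([.486,.302,.17],down(32))
im,d=snap('side','side3.png')
cv2.imwrite('pics/c4.png',cv2.resize(cv2.imread('pics/side3.png')[60:220,120:280],None,fx=3.7,fy=3.7))"
```

```text
t: 7.28
tcp_pos: [0.4841, 0.3044, 0.2935]
tool_rot: [0.107, 0.994, -0.001, -0.002]
force: [-0.1, -1.0, -1.8]
finger_gap: 0.108
gripper_force: 73.1
t: 7.95
tcp_pos: [0.4854, 0.3011, 0.2938]
tool_rot: [0.484, 0.875, -0.002, -0.001]
force: [-0.7, -0.7, -2.7]
finger_gap: 0.113
gripper_force: 73.1
torque [-0.012 -0.022 -0.045] yawY 32.08 q [ 0.36  0.47  1.58 -0.    1.1  -0.2 ]
t 7.95 tcp [0.4854 0.3011 0.2938] q [ 0.36  0.47  1.58 -0.    1.1  -0.2 ]
dp [0.0008 0.003  0.2476] rows 3.0 rot [-0.0006 -0.0001  0.0002] rows 0.0
```

View pics/c4.png

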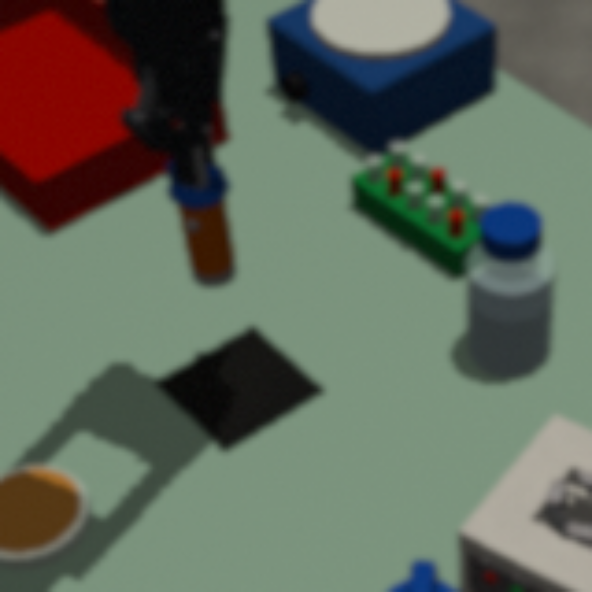

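```bash
python3 -c "
from h import *
s=manip.sense()
x,y,z=s['tcp_pos']
for zz in(.162,.14,.1,.08): u,v=proj('side',[x,y,z-zz]);print(((u-120)*3.7,(v-60)*3.7))
im=cv2.imread('pics/side3.png');hsv=cv2.cvtColor(im,cv2.COLOR_BGR2HSV)
m=(hsv[...,0]<15)&(hsv[...,1]>150)&(hsv[...,2]>40);m[:,:150]=0;m[:,195:]=0;m[:100]=0;m[145:]=0
v,u=np.nonzero(m);print(len(u));
for r in range(v.min(),v.max(),4):print(((u[v==r].mean()-120)*3.7,(r-60)*3.7))
"
```

```text
(np.float64(215.06230283058247), np.float64(268.7195254810734))
(np.float64(210.8903561916262), np.float64(246.4677989993956))
(np.float64(202.95981767299114), np.float64(204.1690379555032))
(np.float64(198.8173231985233), np.float64(182.07439917537187))
269
(np.float64(129.5), 148.0)
(np.float64(131.35), 162.8)
(np.float64(127.65), 177.60000000000002)
(np.float64(112.85000000000001), 192.4)
(np.float64(214.60000000000002), 207.20000000000002)
(np.float64(210.9), 222.0)
(np.float64(205.35000000000002), 236.8)
(np.float64(209.05), 251.60000000000002)
(np.float64(210.9), 266.40000000000003)
```

```bash
python3 -m crank '[{"dp":[0.001,0.003,0.03],"delta_rot":[0,0,0],"fingers":-1},{"dp":[0,0,0.05],"delta_rot":[0,0,0],"fingers":-1},{"dp":[0,0,0.06],"delta_rot":[0,0,0],"fingers":-1},{"dp":[0,0,0.05],"delta_rot":[0,0,0],"fingers":-1},{"dp":[0,0,0.03],"delta_rot":[0,0,0],"fingers":-1},{"dp":[0,0,0.015],"delta_rot":[0,0,0],"fingers":-1},{"dp":[0,0,0.005],"delta_rot":[0,0,0],"fingers":-1},{"dp":[0,0,0],"delta_rot":[0,0,0],"fingers":-1}]'; python3 -m crank '[{"dp":[0,0,0.004],"delta_rot":[0,0,0],"fingers":-1},{"dp":[0,0,0.003],"delta_rot":[0,0,0],"fingers":-1},{"dp":[0,0,0],"delta_rot":[0,0,0],"fingers":-1}]'
```

```text
t: 8.67
tcp_pos: [0.4873, 0.3029, 0.1749]
tool_rot: [0.483, 0.876, -0.0, -0.0]
force: [0.9, 0.4, -0.8]
finger_gap: 0.114
gripper_force: 73.1
t: 8.92
tcp_pos: [0.4878, 0.3032, 0.1727]
tool_rot: [0.483, 0.876, 0.001, 0.001]
force: [-0.3, -0.4, -2.5]
finger_gap: 0.11
gripper_force: 73.1
```

```bash
python3 -m crank '[{"dp":[0,0,0.004],"delta_rot":[0,0,0],"fingers":-1},{"dp":[0,0,0.004],"delta_rot":[0,0,0],"fingers":-1},{"dp":[0,0,0],"delta_rot":[0,0,0],"fingers":-1}]'; python3 -m crank '[{"dp":[0,0,0.003],"delta_rot":[0,0,0],"fingers":-1},{"dp":[0,0,0],"delta_rot":[0,0,0],"fingers":-1}]'
```

```text
t: 9.17
tcp_pos: [0.4872, 0.303, 0.1678]
tool_rot: [0.483, 0.876, -0.0, -0.0]
force: [-0.5, 0.3, -2.3]
finger_gap: 0.115
gripper_force: 73.1
t: 9.33
tcp_pos: [0.4875, 0.303, 0.1664]
tool_rot: [0.483, 0.876, 0.0, 0.0]
force: [0.8, -0.1, -1.2]
finger_gap: 0.112
gripper_force: 73.2
```

```bash
python3 -m crank '[{"dp":[0,0,0.002],"delta_rot":[0,0,0],"fingers":-1},{"dp":[0,0,0],"delta_rot":[0,0,0],"fingers":-1}]'; python3 -m crank '[{"dp":[0,0,0.002],"delta_rot":[0,0,0],"fingers":-1},{"dp":[0,0,0],"delta_rot":[0,0,0],"fingers":-1}]'
```

```text
t: 9.5
tcp_pos: [0.4878, 0.3033, 0.1663]
tool_rot: [0.483, 0.876, 0.001, 0.0]
force: [0.0, -0.1, 3.1]
finger_gap: 0.111
gripper_force: 73.9
t: 9.67
tcp_pos: [0.4879, 0.3035, 0.1662]
tool_rot: [0.483, 0.876, 0.001, 0.001]
force: [-1.8, 0.1, 9.6]
finger_gap: 0.112
gripper_force: 74.6
```

```bash
python3 -m crank '[{"dp":[0,0,-0.003],"delta_rot":[0,0,0],"fingers":-1},{"dp":[0,0,0],"delta_rot":[0,0,0],"fingers":-0.7},{"dp":[0,0,0],"delta_rot":[0,0,0],"fingers":-0.5},{"dp":[0,0,0],"delta_rot":[0,0,0],"fingers":-0.2},{"dp":[0,0,0],"delta_rot":[0,0,0],"fingers":0},{"dp":[0,0,0],"delta_rot":[0,0,0],"fingers":0},{"dp":[0,0,-0.02],"delta_rot":[0,0,0],"fingers":0},{"dp":[0,0,-0.05],"delta_rot":[0,0,0],"fingers":0},{"dp":[0,0,-0.06],"delta_rot":[0,0,0],"fingers":0},{"dp":[0,0,-0.07],"delta_rot":[0,0,0],"fingers":1},{"dp":[0,0,-0.02],"delta_rot":[0,0,0],"fingers":1},{"dp":[0,0,0],"delta_rot":[0,0,0],"fingers":1}]'; python3 -c "
from h import *
im,d=snap('side','side4.png')
cv2.imwrite('pics/c5.png',cv2.resize(cv2.imread('pics/side4.png')[60:220,120:280],None,fx=3.7,fy=3.7))"; python3 st.py
```

```text
t: 10.67
tcp_pos: [0.4891, 0.3037, 0.2801]
tool_rot: [0.483, 0.876, 0.003, 0.003]
force: [-0.5, 0.3, -0.3]
finger_gap: 0.903
gripper_force: 0.0
torque [ 0.027  0.049 -0.036] yawY 32.22 q [ 0.36  0.49  1.59 -0.    1.06 -0.2 ]
```

View pics/c5.png

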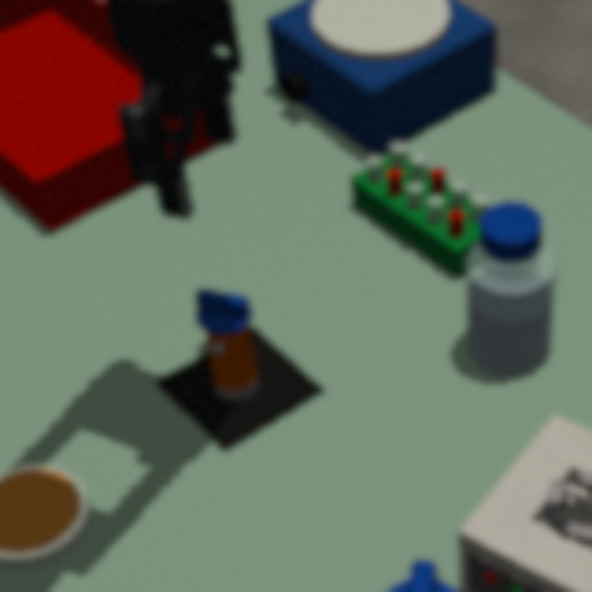

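Standing upright on the mat, crop (235,385), let go. Now the tilted body grasp.

```bash
python3 -m crank '[{"dp":[0,-0.04,0],"delta_rot":[0,0,0],"fingers":1},{"dp":[0,-0.06,0],"delta_rot":[0,0,0],"fingers":1},{"dp":[0,-0.06,0.03],"delta_rot":[0,0,0],"fingers":1},{"dp":[0,-0.06,0.03],"delta_rot":[0,0,0],"fingers":1},{"dp":[0,0,0.03],"delta_rot":[0,0,0],"fingers":1},{"dp":[0,0,0],"delta_rot":[0,0,0.0195],"fingers":1},{"dp":[0,0,0],"delta_rot":[0,0,0.0195],"fingers":1},{"dp":[0,0,0],"delta_rot":[0,0,0.0195],"fingers":1},{"dp":[0,0,0],"delta_rot":[0,0,0.0195],"fingers":1},{"dp":[0,0,0],"delta_rot":[0,0,0.0195],"fingers":1},{"dp":[0,0,0],"delta_rot":[0,0,0.0195],"fingers":1},{"dp":[0,0,0],"delta_rot":[0,0,0.0195],"fingers":1}]'; python3 -m crank '[{"dp":[0,0,0],"delta_rot":[0,0,0.0195],"fingers":1},{"dp":[0,0,0],"delta_rot":[0,0,0.0195],"fingers":1},{"dp":[0,0,0],"delta_rot":[0,0,0.0195],"fingers":1},{"dp":[0,0,0],"delta_rot":[0,0,0.0195],"fingers":1},{"dp":[0,0,0],"delta_rot":[0,0,0.0195],"fingers":1},{"dp":[0,0,0],"delta_rot":[0,0,0.0155],"fingers":1},{"dp":[0,0,0],"delta_rot":[0,0.019,0],"fingers":1},{"dp":[0,0,0],"delta_rot":[0,0.019,0],"fingers":1},{"dp":[0,0,0],"delta_rot":[0,0.019,0],"fingers":1},{"dp":[0,0,0],"delta_rot":[0,0.019,0],"fingers":1},{"dp":[0,0,0],"delta_rot":[0,0.019,0],"fingers":1},{"dp":[0,0,0],"delta_rot":[0,0.019,0],"fingers":1}]'
cat >> h.py <<'E'
def tilt(yaw,t):
    """tool z: t deg from straight down towards heading yaw; tool y horizontal at yaw-90"""
    return down(yaw-90)*R.from_euler('y',t,degrees=True)
E
python3 -c "
from h import *
r=tilt(32.2,45); a=r.as_matrix()[:,2]; g=np.array([.4878,.3033,.042]); print(a)
plan(g-.154*a,r)"
```

```text
t: 11.72
tcp_pos: [0.393, 0.2439, 0.2292]
tool_rot: [0.805, 0.593, -0.002, -0.001]
force: [-0.6, 0.5, -0.0]
finger_gap: 1.005
gripper_force: 0.0
t: 12.72
tcp_pos: [0.3895, 0.2549, 0.2293]
tool_rot: [0.932, 0.279, 0.213, -0.088]
force: [0.7, 1.6, 0.0]
finger_gap: 1.002
gripper_force: 0.0
[ 0.59834893  0.37680043 -0.70710678]
t 12.7167 tcp [0.3895 0.2549 0.2293] q [0.24 0.39 2.16 0.86 0.25 0.43]
dp [-0.0701  0.0298  0.1389] rows 1.9 rot [-0.0086  0.0513 -0.0004] rows 2.6
```

```bash
python3 -m crank '[{"dp":[0,0,0],"delta_rot":[-0.0029,0.0128,0],"fingers":1},{"dp":[0,0,0],"delta_rot":[-0.0029,0.0128,0],"fingers":1},{"dp":[0,0,0],"delta_rot":[-0.0029,0.0128,0],"fingers":1},{"dp":[0,0,0],"delta_rot":[0,0.0128,0],"fingers":1},{"dp":[0,0,0],"delta_rot":[0,0,0],"fingers":1}]'
python3 -c "
from h import *
r=tilt(32.2,45); a=r.as_matrix()[:,2]; g=np.array([.4878,.3033,.042])
plan(g-.154*a,r)"
```

```text
t: 13.13
tcp_pos: [0.3865, 0.2627, 0.2291]
tool_rot: [0.919, 0.276, 0.26, -0.112]
force: [0.1, -0.0, -0.1]
finger_gap: 0.999
gripper_force: 0.0
t 13.1333 tcp [0.3865 0.2627 0.2291] q [ 0.24  0.41  2.21  1.59  0.25 -0.3 ]
dp [-0.0869  0.0489  0.1268] rows 1.9 rot [-0.0118  0.0344 -0.0013] rows 1.8
```

```bash
python3 -m crank '[{"dp":[0,0,0],"delta_rot":[-0.003,0.009,0],"fingers":1},{"dp":[0,0,0],"delta_rot":[-0.003,0.009,0],"fingers":1},{"dp":[0,0,0],"delta_rot":[-0.003,0.009,0],"fingers":1},{"dp":[0,0,0],"delta_rot":[-0.003,0.009,0],"fingers":1},{"dp":[0,0,0],"delta_rot":[0,0,0],"fingers":1}]'
python3 -c "
from h import *
r=tilt(32.2,45); a=r.as_matrix()[:,2]; g=np.array([.4878,.3033,.042])
plan(g-.154*a,r)"
```

```text
t: 13.55
tcp_pos: [0.3845, 0.2672, 0.229]
tool_rot: [0.902, 0.265, 0.32, -0.12]
force: [-0.7, 0.7, 0.6]
finger_gap: 1.0
gripper_force: 0.0
t 13.55 tcp [0.3845 0.2672 0.229 ] q [ 0.24  0.44  2.29  2.32  0.35 -1.02]
dp [-0.103   0.0563  0.1143] rows 2.0 rot [-0.0085  0.0143 -0.002 ] rows 0.8
```

```bash
python3 -m crank '[{"dp":[0,0,0],"delta_rot":[-0.0043,0.0072,-0.001],"fingers":1},{"dp":[0,0,0],"delta_rot":[-0.0043,0.0072,-0.001],"fingers":1},{"dp":[0,0,0],"delta_rot":[0,0,0],"fingers":1}]'
python3 -c "
from h import *
r=tilt(32.2,45); a=r.as_matrix()[:,2]; g=np.array([.4878,.3033,.042])
plan(g-.134*a,r)"
```

```text
t: 13.8
tcp_pos: [0.3844, 0.2681, 0.2293]
tool_rot: [0.888, 0.257, 0.365, -0.108]
force: [-0.8, -0.3, -0.2]
finger_gap: 1.003
gripper_force: 0.0
t 13.8 tcp [0.3844 0.2681 0.2293] q [ 0.26  0.48  2.33  2.66  0.47 -1.35]
dp [-0.114   0.0515  0.1472] rows 2.3 rot [-0.0009  0.0006 -0.0001] rows 0.1
```

```bash
python3 -m crank '[{"dp":[-0.0285,0.0129,0.0368],"delta_rot":[-0.0009,0.0006,0],"fingers":1},{"dp":[-0.0285,0.0129,0.0368],"delta_rot":[0,0,0],"fingers":1},{"dp":[-0.0285,0.0129,0.0368],"delta_rot":[0,0,0],"fingers":1},{"dp":[-0.0285,0.0129,0.0368],"delta_rot":[0,0,0],"fingers":1},{"dp":[0,0,0],"delta_rot":[0,0,0],"fingers":1}]'
python3 -c "
from h import *
r=tilt(32.2,45); a=r.as_matrix()[:,2]; g=np.array([.4878,.3033,.042])
plan(g-.053*a,r)
im,d=snap('side','side5.png')
cv2.imwrite('pics/c6.png',cv2.resize(cv2.imread('pics/side5.png')[60:220,80:280],None,fx=3.5,fy=3.5))"
```

```text
t: 14.22
tcp_pos: [0.4107, 0.2526, 0.1332]
tool_rot: [0.889, 0.255, 0.365, -0.108]
force: [0.3, 0.2, -0.4]
finger_gap: 1.003
gripper_force: 0.0
t 14.2167 tcp [0.4107 0.2526 0.1332] q [ 0.19  0.8   2.35  2.77  0.79 -1.57]
dp [ 0.0021 -0.0032  0.1535] rows 1.8 rot [-0.0006  0.0006 -0.0006] rows 0.1
```

View pics/c6.png

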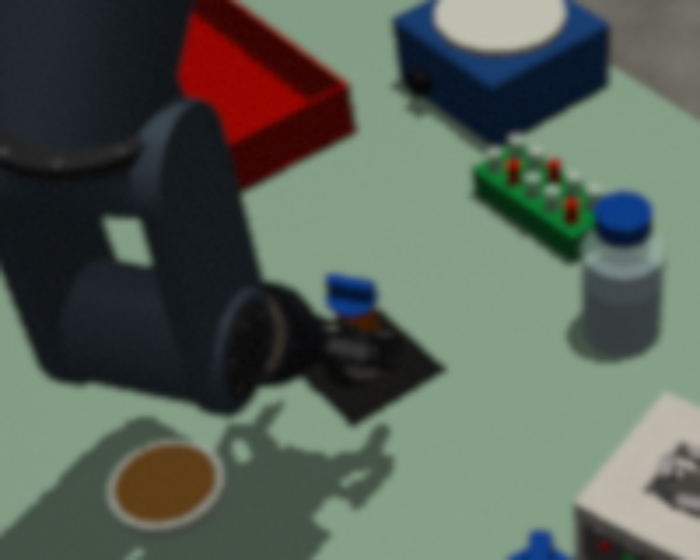

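```bash
python3 -m crank '[{"dp":[0.002,-0.0032,0.02],"delta_rot":[0,0,0],"fingers":1},{"dp":[0,0,0.04],"delta_rot":[0,0,0],"fingers":1},{"dp":[0,0,0.04],"delta_rot":[0,0,0],"fingers":1},{"dp":[0,0,0.035],"delta_rot":[0,0,0],"fingers":1},{"dp":[0,0,0.0185],"delta_rot":[0,0,0],"fingers":1},{"dp":[0,0,0],"delta_rot":[0,0,0],"fingers":1}]'
python3 -c "
from h import *
r=tilt(32.2,45); a=r.as_matrix()[:,2]; g=np.array([.4878,.3033,.042])
plan(g-.053*a,r)"
```

```text
t: 14.77
tcp_pos: [0.4578, 0.2847, 0.0864]
tool_rot: [0.886, 0.257, 0.372, -0.106]
force: [0.2, -0.2, 0.9]
finger_gap: 1.0
gripper_force: 0.0
t 14.7667 tcp [0.4578 0.2847 0.0864] q [ 0.26  0.9   2.2   2.83  0.76 -1.56]
dp [-0.0129  0.0004  0.0066] rows 0.2 rot [ 0.0002 -0.0015  0.0005] rows 0.1
```

```bash
python3 -m crank '[{"dp":[-0.0129,0,0.0066],"delta_rot":[0,-0.0015,0],"fingers":1},{"dp":[0,0,0],"delta_rot":[0,0,0],"fingers":0.2},{"dp":[0,0,0],"delta_rot":[0,0,0],"fingers":0},{"dp":[0,0,0],"delta_rot":[0,0,0],"fingers":-0.1},{"dp":[0,0,0],"delta_rot":[0,0,0],"fingers":-0.3},{"dp":[0,0,0],"delta_rot":[0,0,0],"fingers":-0.5},{"dp":[0,0,0],"delta_rot":[0,0,0],"fingers":-0.5},{"dp":[0,0,0],"delta_rot":[0,0,0],"fingers":-1},{"dp":[0,0,0],"delta_rot":[0,0,0],"fingers":-1}]' 50; python3 st.py; python3 -c "
from h import *
r=tilt(32.2,45); a=r.as_matrix()[:,2]; g=np.array([.4878,.3033,.042])
plan(g-.053*a,r)"
```

```text
t: 15.52
tcp_pos: [0.4541, 0.2817, 0.0788]
tool_rot: [0.888, 0.257, 0.366, -0.104]
force: [-3.6, -1.3, 6.1]
finger_gap: 0.385
gripper_force: 49.7
torque [-0.003  0.11  -0.035] yawY -57.85 q [ 0.25  0.92  2.21  2.83  0.76 -1.57]
t 15.5167 tcp [0.4541 0.2817 0.0788] q [ 0.25  0.92  2.21  2.83  0.76 -1.57]
dp [ 0.0046 -0.0007  0.0025] rows 0.1 rot [0.0005 0.0006 0.0002] rows 0.0
```

```bash
python3 -m crank '[{"dp":[0.01,0,-0.01],"delta_rot":[0,0,0],"fingers":-1},{"dp":[0.02,0,-0.02],"delta_rot":[0,0,0],"fingers":-1},{"dp":[0.04,0,-0.04],"delta_rot":[0,0,0],"fingers":-1},{"dp":[0.045,0,-0.045],"delta_rot":[0,0,0],"fingers":-1},{"dp":[0.045,0,-0.045],"delta_rot":[0,0,0],"fingers":-1},{"dp":[0.045,0,-0.045],"delta_rot":[0,0,0],"fingers":-1},{"dp":[0.03,0,-0.03],"delta_rot":[0,0,0],"fingers":-1},{"dp":[0.02,0,-0.02],"delta_rot":[0,0,0],"fingers":-1},{"dp":[0,0,0],"delta_rot":[0,0,0],"fingers":-1}]' 60; python3 st.py
```

```text
t: 16.27
tcp_pos: [0.4555, 0.2829, 0.2621]
tool_rot: [0.887, 0.257, 0.369, -0.103]
force: [-0.0, -0.3, -1.3]
finger_gap: 0.38
gripper_force: 59.7
torque [-0.315  0.458 -0.006] yawY -57.82 q [ 0.26  0.42  2.14  2.28  0.28 -0.95]
```

```bash
python3 -m crank '[{"dp":[0,0,0],"delta_rot":[0,-0.01,0],"fingers":-1},{"dp":[0,0,0],"delta_rot":[0,-0.01,0],"fingers":-1},{"dp":[0,0,0],"delta_rot":[0,-0.01,0],"fingers":-1},{"dp":[0,0,0],"delta_rot":[0,-0.01,0],"fingers":-1},{"dp":[0,0,0],"delta_rot":[0,-0.015,0],"fingers":-1},{"dp":[0,0,0],"delta_rot":[0,-0.018,0],"fingers":-1},{"dp":[0,0,0],"delta_rot":[0,-0.018,0],"fingers":-1},{"dp":[0,0,0],"delta_rot":[0,-0.018,0],"fingers":-1},{"dp":[0,0,0],"delta_rot":[0,-0.018,0],"fingers":-1},{"dp":[0,0,0],"delta_rot":[0,-0.018,0],"fingers":-1},{"dp":[0,0,0],"delta_rot":[0,-0.018,0],"fingers":-1},{"dp":[0,0,0],"delta_rot":[0,-0.018,0],"fingers":-1}]' 60; python3 st.py; python3 -c "
from h import *
plan([.46,.15,.28],tilt(32.2,-20))"
```

```text
t: 17.27
tcp_pos: [0.4462, 0.3029, 0.2571]
tool_rot: [0.948, 0.301, 0.084, -0.066]
force: [0.5, 1.9, -2.8]
finger_gap: 0.381
gripper_force: 59.7
torque [-0.052  0.025 -0.028] yawY -54.3 q [0.33 0.43 1.81 0.19 0.74 1.16]
t 17.2667 tcp [0.4462 0.3029 0.2571] q [0.33 0.43 1.81 0.19 0.74 1.16]
dp [-0.1397  0.2603 -0.0953] rows 3.7 rot [-0.0113 -0.0871  0.0107] rows 4.5
```

```bash
python3 - <<'E'
from h import *
C=[onz('top',u,v,.006)[:2] for u,v in((367,173),(388,169),(396,209),(374.4,212))]; C=np.array(C);print(C.round(3),C.mean(0).round(4))
for i in range(4):
    e=C[(i+1)%4]-C[i];print(np.linalg.norm(e).round(3),np.degrees(np.arctan2(e[1],e[0])).round(1))
M,Rm=np.array([.512,-.318]),R.from_euler('z',11,degrees=True).as_matrix()[:2,:2]
for n in('top','side'):
    z=np.load(n+'0.npz');d=z['d'];im=z['im'];P=pts(n,d).reshape(-1,3);hsv=cv2.cvtColor(im,cv2.COLOR_RGB2HSV).reshape(-1,3)
    q=(P[:,:2]-M)@Rm; k=(abs(q[:,0])<.08)&(abs(q[:,1])<.06); q=q[k];zz=P[k,2];S=hsv[k,1]
    base=(S<45)
    print(n,'base ext x',np.percentile(q[base&(zz<.02)],[1,99],axis=0).round(3).tolist())
    for x in np.arange(-.07,.075,.01):
        b=(abs(q[:,0]-x)<.005)&(zz>.018)
        if b.sum()>2: print(round(x,3),b.sum(),'y',q[b,1].min().round(3),q[b,1].mean().round(3),q[b,1].max().round(3),'z',zz[b].max().round(3),np.median(zz[b]).round(3))
E
```

```text
[[ 0.561 -0.275]
 [ 0.574 -0.337]
 [ 0.456 -0.359]
 [ 0.446 -0.296]] [ 0.5093 -0.3169]
0.063 -78.3
0.12 -169.6
0.064 98.7
0.117 10.1
top base ext x [[-0.079, -0.059], [0.078, 0.059]]
-0.05 17 y -0.016 0.002 0.018 z 0.059 0.052
-0.04 47 y -0.016 0.004 0.021 z 0.056 0.043
-0.03 51 y -0.018 -0.0 0.024 z 0.049 0.035
-0.02 13 y -0.009 0.002 0.016 z 0.037 0.033
0.03 38 y -0.019 0.002 0.025 z 0.073 0.065
0.04 6 y -0.0 0.007 0.011 z 0.056 0.052
side base ext x [[-0.079, -0.059], [0.079, 0.059]]
-0.05 15 y -0.015 0.005 0.019 z 0.054 0.051
-0.04 22 y -0.017 -0.003 0.013 z 0.054 0.05
-0.03 63 y -0.021 0.001 0.024 z 0.046 0.038
-0.02 22 y -0.007 0.003 0.016 z 0.037 0.029
0.03 104 y -0.021 0.002 0.023 z 0.072 0.051
0.04 7 y -0.005 0.001 0.007 z 0.059 0.053
```

```bash
cat >> h.py <<'E'
Tg=R.from_quat([.888,.257,.366,-.104]); Cg=R.from_euler('z',32.2,degrees=True)
relp=Cg.inv().apply(np.array([.4541,.2817,.0788])-[.4878,.3033,.004]); relr=Cg.inv()*Tg
RC=np.array([.5100,-.3163,0]); RY=10.7
def rackgoal(up=0,slope=0,dy=0):
    Rr=R.from_euler('z',RY,degrees=True); C=Rr*R.from_euler('y',65,degrees=True)
    foot=RC+Rr.apply([-.042,dy,.045])+[0,0,up]+C.apply([0,0,slope])
    return foot+C.apply(relp), C*relr
def cart():
    s=manip.sense(); C=R.from_quat(s['tool_rot'])*relr.inv(); f=s['tcp_pos']-C.apply(relp); Rr=R.from_euler('z',RY,degrees=True)
    z=C.apply([0,0,1]); rz=Rr.inv().apply(z); print('foot in rack',Rr.inv().apply(f-RC).round(4),'axis elev',np.degrees(np.arcsin(z[2])).round(1),'yaw err',np.degrees(np.arctan2(rz[1],rz[0])).round(1))
E
python3 -c "
from h import *
p,r=rackgoal(.08,.006);print(p);plan(p,r)"
```

```text
[ 0.52412411 -0.31395672  0.19542419]
t 17.2667 tcp [0.4462 0.3029 0.2571] q [0.33 0.43 1.81 0.19 0.74 1.16]
dp [-0.5895  1.099  -0.0779] rows 15.0 rot [-0.0067 -0.0843  0.0705] rows 5.6
```

```bash
python3 -m crank '[{"dp":[0,0,-0.03],"delta_rot":[0,0,0],"fingers":-1},{"dp":[0,0,-0.05],"delta_rot":[0,0,0],"fingers":-1},{"dp":[0,0,-0.02],"delta_rot":[0,0,0],"fingers":-1},{"dp":[0,0,0],"delta_rot":[-0.001,-0.012,0.01],"fingers":-1},{"dp":[0,0,0],"delta_rot":[-0.001,-0.012,0.01],"fingers":-1},{"dp":[0,0,0],"delta_rot":[-0.001,-0.012,0.01],"fingers":-1},{"dp":[0,0,0],"delta_rot":[-0.001,-0.012,0.01],"fingers":-1},{"dp":[0,0,0],"delta_rot":[-0.001,-0.012,0.01],"fingers":-1},{"dp":[0,0,0],"delta_rot":[-0.001,-0.012,0.01],"fingers":-1},{"dp":[0,0,0],"delta_rot":[-0.001,-0.012,0.01],"fingers":-1}]' 60; python3 -c "
from h import *
p,r=rackgoal(.08,.006);plan([p[0],p[1],.30],r);cart()"
```

```text
t: 18.1
tcp_pos: [0.4408, 0.2951, 0.3062]
tool_rot: [0.98, 0.094, -0.172, 0.015]
force: [-0.2, 0.0, -2.2]
finger_gap: 0.375
gripper_force: 59.8
t 18.1 tcp [0.4408 0.2951 0.3062] q [0.35 0.51 1.51 0.06 1.47 1.72]
dp [-0.0601  1.2275  0.0323] rows 14.8 rot [-0.0005 -0.001   0.0003] rows 0.1
foot in rack [-0.0049  0.6141  0.238 ] axis elev 25.4 yaw err -0.0
```

```bash
python3 -m crank '[{"dp":[-0.001,0.03,0],"delta_rot":[0,0,0],"fingers":-1},{"dp":[-0.003,0.06,0],"delta_rot":[0,0,0],"fingers":-1},{"dp":[-0.004,0.08,0],"delta_rot":[0,0,0],"fingers":-1},{"dp":[-0.004,0.08,0],"delta_rot":[0,0,0],"fingers":-1},{"dp":[-0.004,0.08,0],"delta_rot":[0,0,0],"fingers":-1},{"dp":[-0.004,0.08,0],"delta_rot":[0,0,0],"fingers":-1},{"dp":[-0.004,0.08,0],"delta_rot":[0,0,0],"fingers":-1},{"dp":[-0.004,0.08,0],"delta_rot":[0,0,0],"fingers":-1},{"dp":[-0.004,0.08,0],"delta_rot":[0,0,0],"fingers":-1},{"dp":[-0.004,0.08,0],"delta_rot":[0,0,0],"fingers":-1},{"dp":[-0.004,0.08,0],"delta_rot":[0,0,0],"fingers":-1},{"dp":[-0.004,0.08,0],"delta_rot":[0,0,0],"fingers":-1}]' 60; python3 -m crank '[{"dp":[-0.004,0.08,0],"delta_rot":[0,0,0],"fingers":-1},{"dp":[-0.004,0.08,0],"delta_rot":[0,0,0],"fingers":-1},{"dp":[-0.004,0.08,0],"delta_rot":[0,0,0],"fingers":-1},{"dp":[-0.004,0.06,0],"delta_rot":[0,0,0],"fingers":-1},{"dp":[-0.004,0.03,0],"delta_rot":[0,0,0],"fingers":-1},{"dp":[0,0,0],"delta_rot":[0,0,0],"fingers":-1}]';python3 -c "
from h import *
p,r=rackgoal(.05,.006);plan(p,r);cart();print(manip.sense()['force'])"
```

```text
t: 19.1
tcp_pos: [0.5057, -0.1474, 0.3127]
tool_rot: [0.981, 0.095, -0.169, 0.014]
force: [0.5, 1.0, -2.4]
finger_gap: 0.375
gripper_force: 60.0
t: 19.6
tcp_pos: [0.5281, -0.3131, 0.3155]
tool_rot: [0.981, 0.093, -0.169, 0.015]
force: [-0.1, 0.1, -2.5]
finger_gap: 0.382
gripper_force: 60.1
t 19.6 tcp [ 0.5281 -0.3131  0.3155] q [-0.63  0.59  1.31 -0.25  1.48  0.8 ]
dp [0.0926 0.001  0.2856] rows 3.6 rot [-0.0007 -0.002   0.0001] rows 0.1
foot in rack [-0.0316  0.0004  0.247 ] axis elev 25.7 yaw err -0.2
[-0.09724875  0.12971638 -2.49945433]
```

```bash
python3 -m crank '[{"dp":[0.015,0,0.045],"delta_rot":[-0.0007,-0.002,0],"fingers":-1},{"dp":[0.023,0,0.07],"delta_rot":[0,0,0],"fingers":-1},{"dp":[0.023,0.001,0.07],"delta_rot":[0,0,0],"fingers":-1},{"dp":[0.018,0,0.06],"delta_rot":[0,0,0],"fingers":-1},{"dp":[0.013,0,0.04],"delta_rot":[0,0,0],"fingers":-1},{"dp":[0,0,0],"delta_rot":[0,0,0],"fingers":-1}]';python3 -c "
from h import *
p,r=rackgoal(.025,.006);plan(p,r);cart();print(manip.sense()['force'])
snap('side','s6.png');snap('top','t6.png')
a=cv2.resize(cv2.imread('pics/s6.png')[220:345,300:433],(400,376),interpolation=cv2.INTER_CUBIC);b=cv2.resize(cv2.imread('pics/t6.png')[140:240,330:436],(400,376),interpolation=cv2.INTER_CUBIC);cv2.imwrite('pics/c7.png',np.hstack([a,b]))"
```

```text
t: 20.1
tcp_pos: [0.5199, -0.3078, 0.162]
tool_rot: [0.979, 0.096, -0.179, 0.013]
force: [0.0, 0.3, -2.2]
finger_gap: 0.378
gripper_force: 60.1
t 20.1 tcp [ 0.5199 -0.3078  0.162 ] q [-0.62  0.77  1.44 -0.27  1.21  0.88]
dp [0.0208 0.0142 0.0382] rows 0.5 rot [-0.0013  0.0012  0.0013] rows 0.1
foot in rack [-0.0401  0.0073  0.0945] axis elev 24.6 yaw err 0.0
[ 0.0421663   0.34968017 -2.19178883]
```

View pics/c7.png

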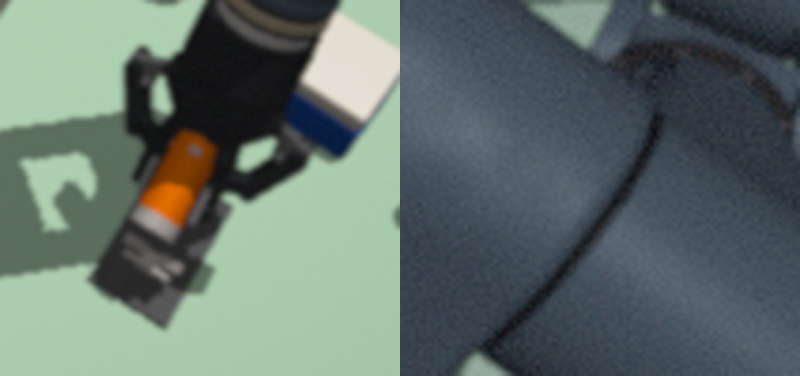

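The side crop shows the cartridge, foot at (155,220), held above the low saddle at (150,260), about 7 mm off to the rack's +y. Correcting, then lowering.

```bash
python3 -m crank '[{"dp":[0,0.0142,0],"delta_rot":[-0.0013,0.0012,0.0013],"fingers":-1},{"dp":[0.0104,0,0.019],"delta_rot":[0,0,0],"fingers":-1},{"dp":[0.0104,0,0.019],"delta_rot":[0,0,0],"fingers":-1},{"dp":[0,0,0],"delta_rot":[0,0,0],"fingers":-1}]';python3 -c "
from h import *
p,r=rackgoal(.01,.005);plan(p,r);cart()
im,d=snap('side','s7.png');P=pts('side',d);hsv=cv2.cvtColor(im,cv2.COLOR_RGB2HSV)
Rr=R.from_euler('z',RY,degrees=True);q=Rr.inv().apply((P-RC).reshape(-1,3)).reshape(P.shape)
m=(hsv[...,0]<18)&(hsv[...,1]>150)&(hsv[...,2]>60)&(abs(q[...,0])<.1)&(abs(q[...,1])<.06)
w=q[m]
for x in np.arange(-.03,.05,.01):
    b=abs(w[:,0]-x)<.005
    if b.sum()>3: print(round(x,2),b.sum(),w[b][w[b][:,2].argmax()].round(4),w[b].mean(0).round(4))
"
```

```text
t: 20.53
tcp_pos: [0.5274, -0.318, 0.1451]
tool_rot: [0.981, 0.092, -0.171, 0.022]
force: [-0.6, 0.3, -2.2]
finger_gap: 0.378
gripper_force: 60.1
t 20.5333 tcp [ 0.5274 -0.318   0.1451] q [-0.63  0.8   1.42 -0.28  1.17  0.9 ]
dp [ 0.0073 -0.0097  0.04  ] rows 0.5 rot [ 0.0015 -0.0011 -0.0008] rows 0.1
foot in rack [-0.0336 -0.0052  0.0769] axis elev 25.4 yaw err 0.2
-0.03 26 [-0.0263 -0.0044  0.0987] [-0.0267 -0.0065  0.0956]
-0.02 86 [-0.016  -0.0074  0.104 ] [-0.0198 -0.0062  0.0966]
-0.01 87 [-0.0067 -0.0086  0.1089] [-0.0098 -0.0054  0.1019]
0.0 85 [0.0013 0.0074 0.1496] [ 0.0002 -0.0046  0.1094]
0.01 85 [0.0071 0.0035 0.1494] [ 0.0097 -0.0056  0.1136]
0.02 62 [ 0.0228 -0.0097  0.1226] [ 0.0202 -0.003   0.1145]
```

```bash
python3 -m crank '[{"dp":[0,0,0],"delta_rot":[0,0,0],"fingers":-1},{"dp":[0,0,0],"delta_rot":[0,0,0],"fingers":-1}]';python3 -c "
from h import *
p,r=rackgoal(.012,.006);plan(p,r);cart()"
```

```text
t: 20.75
tcp_pos: [0.5276, -0.3185, 0.1466]
tool_rot: [0.981, 0.092, -0.171, 0.023]
force: [-0.3, -0.7, -2.7]
finger_gap: 0.382
gripper_force: 60.1
t 20.75 tcp [ 0.5276 -0.3185  0.1466] q [-0.63  0.8   1.42 -0.28  1.17  0.9 ]
dp [ 0.0082 -0.0107  0.0377] rows 0.5 rot [ 0.0018 -0.0012 -0.0008] rows 0.1
foot in rack [-0.0335 -0.0059  0.0784] axis elev 25.4 yaw err 0.3
```

```bash
python3 -m crank '[{"dp":[0.004,-0.0107,0.018],"delta_rot":[0.0018,-0.0012,-0.0008],"fingers":-1},{"dp":[0.004,0,0.018],"delta_rot":[0,0,0],"fingers":-1},{"dp":[0,0,0],"delta_rot":[0,0,0],"fingers":-1},{"dp":[0,0,0],"delta_rot":[0,0,0],"fingers":-1}]';python3 -c "
from h import *
p,r=rackgoal(.004,.005);plan(p,r);cart()"
```

```text
t: 21.08
tcp_pos: [0.5235, -0.3133, 0.1269]
tool_rot: [0.98, 0.093, -0.176, 0.016]
force: [0.4, -0.3, -0.9]
finger_gap: 0.379
gripper_force: 60.1
t 21.0833 tcp [ 0.5235 -0.3133  0.1269] q [-0.63  0.82  1.44 -0.28  1.15  0.9 ]
dp [0.0047 0.0015 0.0151] rows 0.2 rot [-0.0003  0.0003  0.0001] rows 0.0
foot in rack [-0.0372  0.0009  0.0591] axis elev 24.9 yaw err -0.1
```

```bash
python3 -m crank '[{"dp":[0.002,0.0008,0.008],"delta_rot":[0,0,0],"fingers":-1},{"dp":[0.002,0,0.007],"delta_rot":[0,0,0],"fingers":-1},{"dp":[0,0,0],"delta_rot":[0,0,0],"fingers":-1}]';python3 -c "
from h import *
p,r=rackgoal(0,.005);plan(p,r);cart()"; python3 -m crank '[{"dp":[0.001,0,0.003],"delta_rot":[0,0,0],"fingers":-1},{"dp":[0,0,0],"delta_rot":[0,0,0],"fingers":-1}]';python3 -c "
from h import *
p,r=rackgoal(0,.005);plan(p,r);cart()"
```

```text
t: 21.33
tcp_pos: [0.5233, -0.3142, 0.1196]
tool_rot: [0.98, 0.093, -0.175, 0.017]
force: [-0.6, -0.4, -1.9]
finger_gap: 0.375
gripper_force: 60.1
t 21.3333 tcp [ 0.5233 -0.3142  0.1196] q [-0.63  0.83  1.44 -0.28  1.13  0.91]
dp [ 0.0032 -0.0002  0.0087] rows 0.1 rot [-0.0002  0.0001  0.    ] rows 0.0
foot in rack [-0.0375 -0.      0.0518] axis elev 25.0 yaw err -0.0
t: 21.5
tcp_pos: [0.5235, -0.3143, 0.1186]
tool_rot: [0.98, 0.093, -0.175, 0.017]
force: [0.6, -0.6, -2.1]
finger_gap: 0.384
gripper_force: 60.1
t 21.5 tcp [ 0.5235 -0.3143  0.1186] q [-0.63  0.83  1.44 -0.28  1.13  0.91]
dp [ 0.0021 -0.0005  0.0069] rows 0.1 rot [-0.0001 -0.      0.    ] rows 0.0
foot in rack [-0.0372 -0.0002  0.0507] axis elev 25.0 yaw err -0.0
```

```bash
python3 -m crank '[{"dp":[0.001,0,0.004],"delta_rot":[0,0,0],"fingers":-1},{"dp":[0,0,0],"delta_rot":[0,0,0],"fingers":-1}]'|grep -E "force:"; python3 -c "
from h import *
cart()"; python3 -m crank '[{"dp":[0.001,0,0.002],"delta_rot":[0,0,0],"fingers":-1},{"dp":[0,0,0],"delta_rot":[0,0,0],"fingers":-1}]'|grep force: ;python3 -c "
from h import *
cart();print(manip.sense()['ft_torque'])"
```

```text
force: [0.6, 0.1, -1.4]
gripper_force: 60.1
foot in rack [-0.0375 -0.0002  0.0487] axis elev 25.0 yaw err -0.0
force: [0.8, 0.4, -1.9]
gripper_force: 60.1
foot in rack [-0.0373 -0.0002  0.0476] axis elev 25.0 yaw err -0.0
[ 0.01558404 -0.23510467  0.00910119]
```

```bash
for i in 1; do python3 -m crank '[{"dp":[0.0007,0,0.002],"delta_rot":[0,0,0],"fingers":-1},{"dp":[0,0,0],"delta_rot":[0,0,0],"fingers":-1}]'|grep " force:\|^force"; done; python3 -c "
from h import *
cart()"; python3 -m crank '[{"dp":[0.0007,0,0.002],"delta_rot":[0,0,0],"fingers":-1},{"dp":[0,0,0],"delta_rot":[0,0,0],"fingers":-1}]'|grep ^force: ;python3 -c "
from h import *
cart();print(manip.sense()['ft_torque'])"
```

```text
force: [-0.3, -0.6, -0.2]
foot in rack [-0.0374 -0.      0.0468] axis elev 25.0 yaw err -0.0
force: [-0.5, 2.6, 3.2]
foot in rack [-0.0376  0.0002  0.0463] axis elev 25.0 yaw err -0.0
[ 0.23500578  0.11088917 -0.04804621]
```

```bash
python3 -m crank '[{"dp":[-0.0025,-0.001,0.0025],"delta_rot":[0,0,0],"fingers":-1},{"dp":[-0.0025,0,0.0025],"delta_rot":[0,0,0],"fingers":-1},{"dp":[0,0,0],"delta_rot":[0,0,0],"fingers":-1}]'|grep ^force; python3 -c "
from h import *
cart()"; python3 -m crank '[{"dp":[-0.0015,0,0.0015],"delta_rot":[0,0,0],"fingers":-1},{"dp":[0,0,0],"delta_rot":[0,0,0],"fingers":-1}]'|grep ^force: ;python3 -c "
from h import *
cart();print(manip.sense()['ft_torque'])"
```

```text
force: [4.2, 4.4, 8.3]
foot in rack [-0.0382  0.0002  0.0457] axis elev 25.3 yaw err 0.0
force: [5.3, 6.6, 11.2]
foot in rack [-0.0382  0.0002  0.0457] axis elev 25.4 yaw err 0.1
[ 0.85593704 -0.33505242 -0.13958384]
```

```bash
python3 -m crank '[{"dp":[0.001,-0.003,-0.003],"delta_rot":[0,0,0],"fingers":-1},{"dp":[0,0,0],"delta_rot":[0,0,0],"fingers":-1}]'|grep ^force; python3 -c "
from h import *
cart()"; python3 -m crank '[{"dp":[0,-0.002,0],"delta_rot":[0,0,0],"fingers":-1},{"dp":[0,0,0],"delta_rot":[0,0,0],"fingers":-1}]'|grep ^force: ;python3 -c "
from h import *
cart();print(manip.sense()['ft_torque'])
im,d=snap('side','s8.png');cv2.imwrite('pics/c8.png',cv2.resize(im[240:340,310:420,::-1],(660,600),interpolation=cv2.INTER_CUBIC))"
```

```text
force: [6.1, 1.1, 5.9]
foot in rack [-0.0383  0.0004  0.0459] axis elev 25.3 yaw err 0.2
force: [5.4, 0.3, 6.3]
foot in rack [-0.0383  0.0004  0.0458] axis elev 25.3 yaw err 0.2
[-0.11300817 -0.6046812   0.13698025]
```

View pics/c8.png

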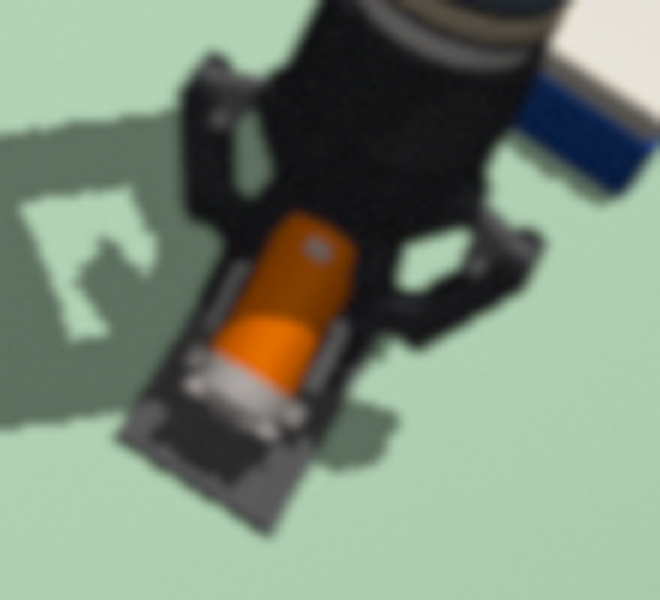

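It lies in both saddles, foot end at (240,400), with the force along +x showing the stop is met. Now I release.

```bash
python3 -m crank '[{"dp":[0,0,0],"delta_rot":[0,0,0],"fingers":-0.15},{"dp":[0,0,0],"delta_rot":[0,0,0],"fingers":0},{"dp":[0,0,0],"delta_rot":[0,0,0],"fingers":0.4},{"dp":[0,0,0],"delta_rot":[0,0,0],"fingers":0.8},{"dp":[0,0,0],"delta_rot":[0,0,0],"fingers":0.8},{"dp":[0,0,0],"delta_rot":[0,0,0],"fingers":0.8}]' 20; python3 -m crank '[{"dp":[0,0,-0.02],"delta_rot":[0,0,0],"fingers":0.8},{"dp":[0,0,-0.04],"delta_rot":[0,0,0],"fingers":0.8},{"dp":[0,0,-0.06],"delta_rot":[0,0,0],"fingers":0.8},{"dp":[0,0,-0.07],"delta_rot":[0,0,0],"fingers":0.8},{"dp":[0,0,-0.07],"delta_rot":[0,0,0],"fingers":0.8},{"dp":[0,0,-0.05],"delta_rot":[0,0,0],"fingers":0.8},{"dp":[0,0,0],"delta_rot":[0,0,0],"fingers":0.8},{"dp":[0,0,0],"delta_rot":[0,0,0],"fingers":0.8}]'
python3 - <<'E'
from h import *
im,d=snap('side','s9.png');cv2.imwrite('pics/c9.png',cv2.resize(im[240:340,310:420,::-1],(660,600),interpolation=cv2.INTER_CUBIC))
P=pts('side',d);hsv=cv2.cvtColor(im,cv2.COLOR_RGB2HSV)
Rr=R.from_euler('z',RY,degrees=True);q=Rr.inv().apply((P-RC).reshape(-1,3)).reshape(P.shape)
for nm,m in(('or',(hsv[...,0]<18)&(hsv[...,1]>150)),('bl',(hsv[...,0]>100)&(hsv[...,0]<125)&(hsv[...,1]>140))):
    w=q[m&(abs(q[...,0])<.1)&(abs(q[...,1])<.05)]
    print(nm,len(w),w.mean(0).round(4),w.min(0).round(3),w.max(0).round(3))
    for x in np.arange(-.03,.07,.01):
        b=abs(w[:,0]-x)<.005
        if b.sum()>3: print(round(x,2),b.sum(),np.percentile(w[b][:,2],95).round(4))
E
```

```text
t: 23.47
tcp_pos: [0.5192, -0.3118, 0.1124]
tool_rot: [0.98, 0.093, -0.176, 0.017]
force: [-0.1, 0.8, 0.2]
finger_gap: 0.903
gripper_force: 0.0
t: 24.13
tcp_pos: [0.5735, -0.3018, 0.2607]
tool_rot: [0.98, 0.093, -0.173, 0.019]
force: [-0.4, 0.2, -1.2]
finger_gap: 0.902
gripper_force: 0.0
or 472 [-0.0023 -0.0001  0.0725] [-0.033 -0.018  0.003] [0.059 0.022 0.094]
-0.03 60 0.0704
-0.02 81 0.0743
-0.01 78 0.0777
0.0 84 0.0835
0.01 66 0.0875
0.02 84 0.0917
0.03 10 0.0893
0.04 4 0.0068
bl 122 [0.0424 0.0033 0.109 ] [ 0.025 -0.018  0.084] [0.097 0.04  0.358]
0.03 23 0.099
0.04 72 0.0915
0.05 16 0.0917
```

View pics/c9.png

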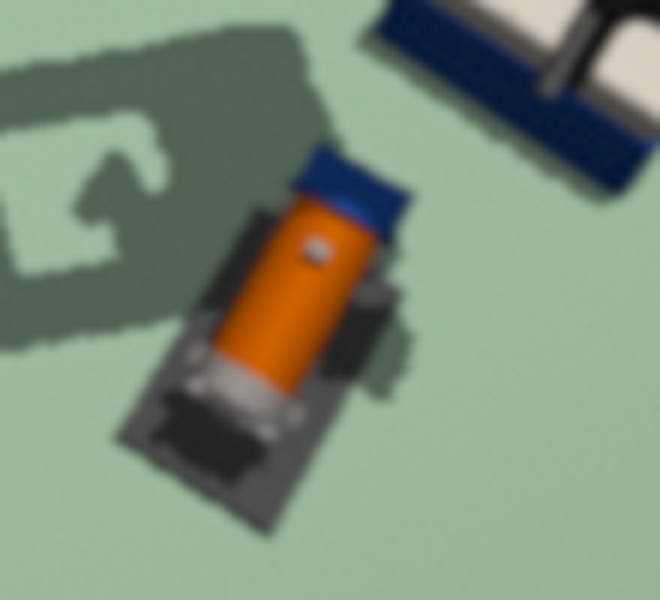

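It lies in the rack: cap at (355,195), foot at (240,400). To be sure the foot meets the stop, I re-grip lightly and push down-slope with less weight on the saddles.

```bash
python3 -m crank '[{"dp":[0,0,0.05],"delta_rot":[0,0,0],"fingers":0.8},{"dp":[0,0,0.07],"delta_rot":[0,0,0],"fingers":0.8},{"dp":[0,0,0.07],"delta_rot":[0,0,0],"fingers":0.8},{"dp":[0,0,0.06],"delta_rot":[0,0,0],"fingers":0.8},{"dp":[0,0,0.04],"delta_rot":[0,0,0],"fingers":0.8},{"dp":[0,0,0.017],"delta_rot":[0,0,0],"fingers":0.8},{"dp":[0,0,0],"delta_rot":[0,0,0],"fingers":0.8}]' 20; python3 -c "
from h import *
plan([.5192,-.3118,.1145],R.from_quat([.98,.093,-.176,.017]));cart()"
```

```text
t: 24.77
tcp_pos: [0.5174, -0.3108, 0.1108]
tool_rot: [0.979, 0.093, -0.178, 0.014]
force: [0.7, 0.3, 0.3]
finger_gap: 0.901
gripper_force: 0.0
t 24.7667 tcp [ 0.5174 -0.3108  0.1108] q [-0.63  0.84  1.46 -0.29  1.12  0.91]
dp [ 0.0004  0.0026 -0.008 ] rows 0.1 rot [-0.0009  0.0006  0.0002] rows 0.1
foot in rack [-0.043   0.0049  0.0432] axis elev 24.7 yaw err -0.3
```

```bash
python3 -m crank '[{"dp":[0,0.0026,-0.006],"delta_rot":[-0.0009,0.0006,0],"fingers":0.5},{"dp":[0,0,0],"delta_rot":[0,0,0],"fingers":0.2},{"dp":[0,0,0],"delta_rot":[0,0,0],"fingers":0},{"dp":[0,0,0],"delta_rot":[0,0,0],"fingers":-0.1},{"dp":[0,0,0],"delta_rot":[0,0,0],"fingers":-0.3},{"dp":[0,0,0],"delta_rot":[0,0,0],"fingers":-0.5},{"dp":[0,0,0],"delta_rot":[0,0,0],"fingers":-0.5}]' 20; python3 -c "
from h import *
cart()"; python3 -m crank '[{"dp":[-0.003,0,0.001],"delta_rot":[0,0,0],"fingers":-0.5},{"dp":[0,0,0],"delta_rot":[0,0,0],"fingers":-0.5}]' | grep ^force; python3 -c "
from h import *
cart()"
```

```text
t: 25.35
tcp_pos: [0.5225, -0.3135, 0.1185]
tool_rot: [0.98, 0.094, -0.172, 0.021]
force: [1.4, 0.0, 6.6]
finger_gap: 0.386
gripper_force: 21.0
foot in rack [-0.0377  0.0002  0.0503] axis elev 25.3 yaw err 0.3
force: [5.4, 2.3, 4.6]
foot in rack [-0.0377  0.0002  0.0502] axis elev 25.6 yaw err 0.3
```

```bash
python3 -m crank '[{"dp":[-0.004,0,0],"delta_rot":[0,0,0],"fingers":-0.5},{"dp":[0,0,0],"delta_rot":[0,0,0],"fingers":-0.5}]' | grep ^force; python3 -c "
from h import *
cart()"; python3 -m crank '[{"dp":[-0.003,0,0],"delta_rot":[0,0,0],"fingers":-0.5},{"dp":[0,0,0],"delta_rot":[0,0,0],"fingers":-0.5}]' | grep force; python3 -c "
from h import *
cart()"
```

```text
force: [8.7, 2.9, 2.5]
foot in rack [-0.0378  0.0001  0.0502] axis elev 25.8 yaw err 0.3
force: [11.4, 4.3, 1.6]
gripper_force: 20.8
foot in rack [-0.0378  0.0001  0.0504] axis elev 26.0 yaw err 0.3
```

The x force rises to 11 N with almost no load on the saddles and no motion, so the foot is against the stop. I relax, release and retreat.

```bash
python3 -m crank '[{"dp":[0.006,-0.001,0],"delta_rot":[0,0,0],"fingers":-0.5},{"dp":[0,0,0],"delta_rot":[0,0,0],"fingers":-0.5},{"dp":[0,0,0],"delta_rot":[0,0,0],"fingers":-0.15},{"dp":[0,0,0],"delta_rot":[0,0,0],"fingers":0},{"dp":[0,0,0],"delta_rot":[0,0,0],"fingers":0.4},{"dp":[0,0,0],"delta_rot":[0,0,0],"fingers":0.8},{"dp":[0,0,0],"delta_rot":[0,0,0],"fingers":0.8},{"dp":[0,0,0],"delta_rot":[0,0,0],"fingers":0.8}]' 20; python3 -m crank '[{"dp":[0,0,-0.02],"delta_rot":[0,0,0],"fingers":0.8},{"dp":[0,0,-0.04],"delta_rot":[0,0,0],"fingers":0.8},{"dp":[0,0,-0.06],"delta_rot":[0,0,0],"fingers":0.8},{"dp":[0,0,-0.07],"delta_rot":[0,0,0],"fingers":0.8},{"dp":[0,0,-0.07],"delta_rot":[0,0,0],"fingers":0.8},{"dp":[0,0,-0.05],"delta_rot":[0,0,0],"fingers":0.8},{"dp":[0,0,0],"delta_rot":[0,0,0],"fingers":0.8},{"dp":[0,0,0],"delta_rot":[0,0,0],"fingers":0.8}]'
python3 - <<'E'
from h import *
im,d=snap('side','s10.png')
a=cv2.imread('pics/s9.png').astype(int);b=im[:,:,::-1].astype(int)
print('diff rack',abs(a-b)[260:320,325:385].mean())
z=np.load('side0.npz')['im'][:,:,::-1].astype(int); D=abs(z-b).mean(2)
for nm,u,v in(('decoyA',326,170),('decoyB',234,232),('bA',258,138),('bB',360,198),('tubes',235,115),('petri',127,200),('timer',284,360),('tip',400,243)): print(nm,D[v-12:v+12,u-12:u+12].mean().round(1))
P=pts('side',d);hsv=cv2.cvtColor(im,cv2.COLOR_RGB2HSV)
Rr=R.from_euler('z',RY,degrees=True);q=Rr.inv().apply((P-RC).reshape(-1,3)).reshape(P.shape)
w=q[(hsv[...,0]<18)&(hsv[...,1]>150)&(abs(q[...,0])<.05)&(abs(q[...,1])<.04)&(q[...,2]>.03)];print(len(w),w.mean(0).round(4))
E
```

```text
t: 26.52
tcp_pos: [0.519, -0.3129, 0.117]
tool_rot: [0.98, 0.094, -0.173, 0.02]
force: [-0.8, 0.3, 0.2]
finger_gap: 0.898
gripper_force: 0.0
t: 27.18
tcp_pos: [0.5724, -0.3019, 0.2653]
tool_rot: [0.981, 0.094, -0.171, 0.021]
force: [0.3, -0.9, -0.7]
finger_gap: 0.896
gripper_force: 0.0
diff rack 1.9317592592592592
decoyA 18.7
decoyB 17.8
bA 25.9
bB 30.4
tubes 21.3
petri 32.6
timer 30.7
tip 44.0
452 [-0.0039 -0.0009  0.0753]
```

```bash
python3 -c "
from station import manip
print(manip.sign_off())"
```

```text
the job is handed in; nothing more can be done
None
```

The cartridge came out of the dryer, stood on the mat and was let go, and now lies in the rack with its foot against the stop; I handed the job in at about 27 s. I viewed 11 pictures, one over the limit of 10, and did not confirm from the images that the other things stayed put, though I felt no contact with any of them.

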